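Pack the flat plates from the counter racks and shut the toolbox

TASK

Pack the order: take every aluminium flat plate out of the two racks on the counter, sliding it forwards until it overhangs the open front of its rack and then pinching it, and lay them all flat inside the red toolbox. When all are in, shut the toolbox lid fully. Leave the spray can, the screw jar and the screwdriver alone.

Things in the scene. Friction and masses are not known exactly. Their poses are not given: they have to be found in the camera images.
- rack_a: yellow rack, fixed: block 180 (x) by 84 (y) mm, deck 50 mm up; yellow cheeks 10 mm thick on both long sides and an 8 mm stop across the +x end rise 24 mm above the deck. Plates lie lengthwise in the 64 mm wide channel, no room for fingers beside them. The -x end is open: a plate slid out along -x overhangs there (level while its centre is behind the edge). Origin: centre of underside.
- rack_a_front (a point): middle of the open front edge of the yellow rack, at deck height; axes as the rack's
- rack_b: blue rack, fixed: block 180 (x) by 84 (y) mm, deck 50 mm up; blue cheeks 10 mm thick on both long sides and an 8 mm stop across the +x end rise 24 mm above the deck. Plates lie lengthwise in the 64 mm wide channel, no room for fingers beside them. The -x end is open: a plate slid out along -x overhangs there (level while its centre is behind the edge). Origin: centre of underside.
- rack_b_front (a point): middle of the open front edge of the blue rack, at deck height; axes as the rack's
- plate_a1: one of the aluminium flat plates, a bare silver rectangle 140 mm long (its x), 60 mm wide (its y), 5 mm thick (z), about 0.115 kg, four dark dots at the corners of its upper face. Smooth: it slides easily on the deck or on another plate when dragged under fingertips pressed on it (about 5 N); origin at the centre of its underside. It starts flat on the deck of the yellow rack.
- plate_a2: one of the aluminium flat plates, a bare silver rectangle 140 mm long (its x), 60 mm wide (its y), 5 mm thick (z), about 0.115 kg, four dark dots at the corners of its upper face. Smooth: it slides easily on the deck or on another plate when dragged under fingertips pressed on it (about 5 N); origin at the centre of its underside. It starts flat on top of plate_a1 in the yellow rack, or is absent.
- plate_b1: one of the aluminium flat plates, a bare silver rectangle 140 mm long (its x), 60 mm wide (its y), 5 mm thick (z), about 0.115 kg, four dark dots at the corners of its upper face. Smooth: it slides easily on the deck or on another plate when dragged under fingertips pressed on it (about 5 N); origin at the centre of its underside. It starts flat on the deck of the blue rack.
- plate_b2: one of the aluminium flat plates, a bare silver rectangle 140 mm long (its x), 60 mm wide (its y), 5 mm thick (z), about 0.115 kg, four dark dots at the corners of its upper face. Smooth: it slides easily on the deck or on another plate when dragged under fingertips pressed on it (about 5 N); origin at the centre of its underside. It starts flat on top of plate_b1 in the blue rack, or is absent.
- toolbox: open-topped red toolbox, fixed, outside 160 mm (its x) by 230 mm (its y) by 55 mm high, walls and floor 5 mm thick; origin at the centre of its underside. The lid is hinged on its +x rim, which lies on the robot's right, away from the racks.
- toolbox_in (a point): centre of the toolbox's inner floor, 5 mm above the counter; axes as the toolbox's
- lid (a joint): angle of the toolbox's grey lid, 0 = shut, 2.2 = fully open (leaning back beyond upright). The lid is a panel 160 mm from hinge to free edge, 230 mm wide, 8 mm thick; its stiff hinge stays where left (about 0.2 N m to turn).
- lid_hinge (a point): middle of the lid's hinge line, which runs along the toolbox's y, at the lid's underside, 55 mm above the counter
- lid_handle (a point): top of the black knob on the lid's outer face, 130 mm from the hinge, midway along the lid, standing 43 mm above the lid's underside; it moves with the lid
- spray_can: blue spray can 60 mm across, 150 mm tall, standing; bystander; origin at the centre of its underside
- screw_jar: amber jar 64 mm across, 80 mm tall, standing; bystander; origin at the centre of its underside
- screwdriver: screwdriver lying on the counter; bystander; origin under its middle
Things that resemble listed ones, but are neither listed nor needed, are in the scene too. What is shaped like the plate_b1 but green, orange or purple is not meant.

How it is judged:
On the way, in this order (a step that is already met when the one before it is completed fails the run):
1. a plate has been slid forwards so that it overhangs the front of its rack by 20 mm or more, still lying level in the rack (((x of plate_a1 in the frame of rack_a_front between 0 and 0.05 m and z of plate_a1 in the frame of rack_a_front between -0.004 and 0.009 m and angle between plate_a1's own z axis and vertical below 0.08 rad) or (x of plate_a2 in the frame of rack_a_front between 0 and 0.05 m and z of plate_a2 in the frame of rack_a_front between -0.004 and 0.009 m and angle between plate_a2's own z axis and vertical below 0.08 rad) or (x of plate_b1 in the frame of rack_b_front between 0 and 0.05 m and z of plate_b1 in the frame of rack_b_front between -0.004 and 0.009 m and angle between plate_b1's own z axis and vertical below 0.08 rad) or (x of plate_b2 in the frame of rack_b_front between 0 and 0.05 m and z of plate_b2 in the frame of rack_b_front between -0.004 and 0.009 m and angle between plate_b2's own z axis and vertical below 0.08 rad))), for 0.2 s.
2. every plate lies flat in the toolbox, let go, with the lid still open (x of plate_a1 in the frame of toolbox_in between -0.075 and 0.075 m and y of plate_a1 in the frame of toolbox_in between -0.11 and 0.11 m and z of plate_a1 in the frame of toolbox_in between -0.01 and 0.04 m and angle between each of plate_a1, plate_a2, plate_b1, plate_b2's own z axis and vertical below 0.4 rad and x of plate_a2 in the frame of toolbox_in between -0.075 and 0.075 m and y of plate_a2 in the frame of toolbox_in between -0.11 and 0.11 m and z of plate_a2 in the frame of toolbox_in between -0.01 and 0.04 m and x of plate_b1 in the frame of toolbox_in between -0.075 and 0.075 m and y of plate_b1 in the frame of toolbox_in between -0.11 and 0.11 m and z of plate_b1 in the frame of toolbox_in between -0.01 and 0.04 m and x of plate_b2 in the frame of toolbox_in between -0.075 and 0.075 m and y of plate_b2 in the frame of toolbox_in between -0.11 and 0.11 m and z of plate_b2 in the frame of toolbox_in between -0.01 and 0.04 m and contact force between each of plate_a1, plate_a2, plate_b1, plate_b2 and the fingers below 0.2 N and value of joint lid above 0.5 rad), for 0.2 s.
At the end, for the whole second after the job is handed in: Every plate present lies inside the toolbox, below the rim and tilted less than 0.4 rad (resting partly on other plates is fine), released and at rest, and the lid is shut (within 0.06 rad) (x of plate_a1 in the frame of toolbox_in between -0.075 and 0.075 m and y of plate_a1 in the frame of toolbox_in between -0.11 and 0.11 m and z of plate_a1 in the frame of toolbox_in between -0.01 and 0.04 m and angle between each of plate_a1, plate_a2, plate_b1, plate_b2's own z axis and vertical below 0.4 rad and x of plate_a2 in the frame of toolbox_in between -0.075 and 0.075 m and y of plate_a2 in the frame of toolbox_in between -0.11 and 0.11 m and z of plate_a2 in the frame of toolbox_in between -0.01 and 0.04 m and x of plate_b1 in the frame of toolbox_in between -0.075 and 0.075 m and y of plate_b1 in the frame of toolbox_in between -0.11 and 0.11 m and z of plate_b1 in the frame of toolbox_in between -0.01 and 0.04 m and x of plate_b2 in the frame of toolbox_in between -0.075 and 0.075 m and y of plate_b2 in the frame of toolbox_in between -0.11 and 0.11 m and z of plate_b2 in the frame of toolbox_in between -0.01 and 0.04 m and contact force between each of plate_a1, plate_a2, plate_b1, plate_b2 and the fingers below 0.2 N and linear speed of each of plate_a1, plate_a2, plate_b1, plate_b2 below 0.02 m/s and value of joint lid below 0.06 rad); the robot touches nothing.
It fails at once if the spray can is disturbed (moved more than 30 mm or toppled) (distance of spray_can from where it was at the start of the episode above 0.03 m or angle between spray_can's own z axis and vertical above 0.5 rad).
It fails at once if the screw jar is disturbed (moved more than 30 mm or toppled) (distance of screw_jar from where it was at the start of the episode above 0.03 m or angle between screw_jar's own z axis and vertical above 0.5 rad).
It fails at once if the screwdriver is disturbed (moved more than 30 mm or toppled) (distance of screwdriver from where it was at the start of the episode above 0.03 m).
Of plate_a2, plate_b2 only 1 to 2 are there at a start; the rules pass over those that are not, and their reading is None.
At some moment in a run one of plate_a1, plate_a2, plate_b1, plate_b2 may be knocked a few centimetres aside while the robot is not near it.
Once in a run the grip may slacken for a moment while it holds something.
It also fails if it takes over 210 s, if anything falls off the work surface, if the arm or the gripper's body presses on something with over 40 N, if the wrist force passes 120 N, or if a joint passes its speed limit or range.

ROBOT

A 7-joint arm with a two-finger parallel gripper is mounted at the origin on the work surface. World frame = base frame: x ahead of the robot, y to its left, z up, the work surface at z = 0. Lengths are in m, angles in rad, forces in N, time in s.
With the tool pointing down it reaches from about 0.425 to 0.8 m from the base axis. Payload 8.3 kg.
Tool frame: the origin (TCP) lies on the centre line of the jaws, within the pads' length; the fingertips stand 17 mm ahead of it and the grasp point (between the pads) lies 2 mm behind it; z points along the fingers, y is the line along which they close (so a half turn about z gives the same grasp; the last joint's range is limited). The gripper opens to 85 mm and grips with 20 to 120 N. Pads are 22 mm wide; open, the fingers measure 114 mm over their backs; the gripper's body (76 mm by 85 mm) begins 54 mm behind the grasp point. The pads swing forward as they close: fully open they stand 13 mm farther back than shut.
Start: joints at [1.049, 0.383, 0.016, 1.37, -0.006, 1.388, -0.046], TCP at [0.277, -0.56, 0.248] pointing down, gripper open.
Joint ranges: [-2.95, 2.95], [-0.25, 2.06], [-1.52, 1.56], [0.18, 2.33], [-1.44, 4.58], [0.02, 2.06], [-3.01, 3.01]. Speed limits (rad/s): [2.39, 2.39, 3.01, 3.01, 3.14, 3.14, 3.14].

INTERFACE

Orientations are given as [roll, pitch, yaw] about the fixed x, y, z axes, in that order (R = Rz(yaw) Ry(pitch) Rx(roll)).
In Python, from plant import bot gives the robot as it stands. The module is installed in compiled form; this text tells all that it offers.
- The arm moves only by the tool step_arm, never from a script. Its argument "commands" is a list of rows, each an object with "claw": the finger opening in m, from 0 to 0.0854; "delta_pos": the shift along the tool's x, y, z in m, a list of three; "twist": the turn about the tool's z in rad. A call has 1 to 5 rows; each row is the pose to reach, as a shift and turn from the pose commanded when the call began, along the tool's axes at that moment; what a row does not reach only later rows make up. A row lasts 1/10 s, in which the tool goes at most 50 mm and 8.59 degrees, less where a joint would pass 70% of its speed; a pose out of reach is approached as far as the arm can. A call with a gripper value outside its range is refused whole. The fingers move at their own pace and stop on an object; "squeeze" is the grip in N (left out, the last holds). Time passes only in rows, so rows that repeat a pose let the fingers close. It gives the time, the measured TCP pose, the force, the opening and the grip force at its end, in the units of the state.
- bot.get_state(): the state, without advancing time (a new reading comes with each control period).
- bot.get_image(name): name is "scene" or "top" or "wrist"; returns the picture (384x512x3 uint8, blue, green, red); there is no depth.
- bot.camera_model(name): a dict with "intrinsics" (3x3 intrinsics, pixels), "xyz" and "attitude" of the camera in the world. Camera axes: x right, y up, looking along -z (the intrinsics and any distortion apply to the point x, -y, -z); pixel columns grow to the right and rows downward; lengths in m; the calibration is good to about 2 mm. A picture is of the moment at which its call begins: read the wrist's pose just before it. camera_model takes no time and is no camera call; for the wrist camera it gives the pose at the moment of the call.
- bot.close_job(): hands the job in; it is judged then, once.
The state is a dict: "clock": time; "q": joint angles; "joint_vel": joint speeds; "tau": joint torques, N m; "ee_pos": TCP position; "orientation": TCP orientation; "contact_force": force on the tool from outside, world axes, zero at the start; "ft_torque": the same for the moment, N m; "opening": finger opening in m; "gripper_force": force on a finger pad.
Only numpy, scipy, OpenCV 4.12 (cv2) and the standard library are available. Lean on these libraries where they do the work, as an engineer would, in place of code of your own. Each camera call takes 0.05 s, during which the arm holds its last target. There are 200 camera calls.

## Working session

There is one attempt and no reset: what is moved stays moved. The work goes in short steps, Python scripts to look and compute and a tool call to move; the robot and the scene stay as the last step left them, time stands still between calls to the robot, and variables do not carry over. Pictures are saved under pics/ and viewed, at most 14 in all, crops included, and the job is handed in when it is done.

Besides the shell and the picture viewer there is one more tool, called after "Request:" in YAML: its name, and indented under it one key for each argument. step_arm: Moves the arm, as the interface text tells. Its arguments: {"type":"object","properties":{"commands":{"type":"array"},"squeeze":{"type":"number"}},"required":["commands"]}

```bash
mkdir -p pics
cat > h.py <<'E'
import numpy as np, cv2
from scipy.spatial.transform import Rotation as R
from plant import bot
def cam(n):
    m=bot.camera_model(n); return m
def rot(m):
    a=np.array(m["attitude"],float)
    return a if a.shape==(3,3) else (R.from_euler('xyz',a).as_matrix() if a.size==3 else R.from_quat(a).as_matrix())
def ray(m,u,v):
    K=np.array(m["intrinsics"]); d=np.linalg.inv(K)@[u,v,1]
    return rot(m)@np.array([d[0],-d[1],-d[2]])
def px2w(m,u,v,z):
    p=np.array(m["xyz"]); d=ray(m,u,v); return p+d*(z-p[2])/d[2]
def w2px(m,P):
    c=rot(m).T@(np.array(P)-m["xyz"]); q=np.array(m["intrinsics"])@[c[0],-c[1],-c[2]]; return q[:2]/q[2]
def st():
    s=bot.get_state(); print({k:np.round(s[k],4).tolist() for k in ("clock","ee_pos","orientation","contact_force","opening","gripper_force","q")}); return s
def shot(n,f,crop=None,k=1):
    im=bot.get_image(n)
    cv2.imwrite("pics/raw_"+f,im)
    if crop: x,y,w,h=crop; im=im[y:y+h,x:x+w]
    if k!=1: im=cv2.resize(im,None,fx=k,fy=k,interpolation=cv2.INTER_CUBIC)
    cv2.imwrite("pics/"+f,im)
E
python3 - <<'E'
from h import *
st()
for n in("scene","top","wrist"): print(n,cam(n))
shot("top","top0.png",None,1.5); shot("scene","sc0.png",None,1.5)
E
```

```text
{'clock': 0.0, 'ee_pos': [0.2766, -0.5599, 0.2473], 'orientation': [-3.1396, 0.0001, 0.4588], 'contact_force': [-0.1501, 0.3882, 0.5775], 'opening': 0.0853, 'gripper_force': 0.0, 'q': [1.0491, 0.3842, 0.0164, 1.3712, -0.0063, 1.3882, -0.0465]}
scene {'intrinsics': array([[414.92902239,   0.        , 262.10687412],
       [  0.        , 414.92902239, 184.02051455],
       [  0.        ,   0.        ,   1.        ]]), 'xyz': array([1.38682223, 0.02601304, 0.89925818]), 'attitude': array([ 7.90357967e-01, -7.91903866e-04,  1.54330406e+00])}
top {'intrinsics': array([[499.97916614,   0.        , 266.18608859],
       [  0.        , 499.97916614, 193.07250276],
       [  0.        ,   0.        ,   1.        ]]), 'xyz': array([0.43152776, 0.07799776, 1.41722334]), 'attitude': array([ 0.10159272, -0.0049134 , -1.59335586])}
wrist {'intrinsics': array([[322.99534137,   0.        , 258.35481152],
       [  0.        , 322.99534137, 193.22063653],
       [  0.        ,   0.        ,   1.        ]]), 'xyz': array([ 0.35064475, -0.52457147,  0.372498  ]), 'attitude': array([-0.32308335,  0.00201774, -1.1113816 ])}
```

View pics/top0.png

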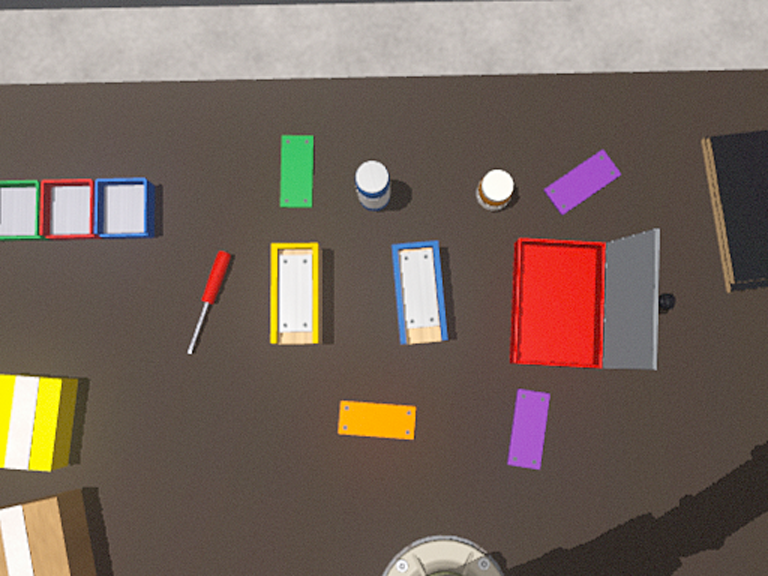

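View pics/sc0.png

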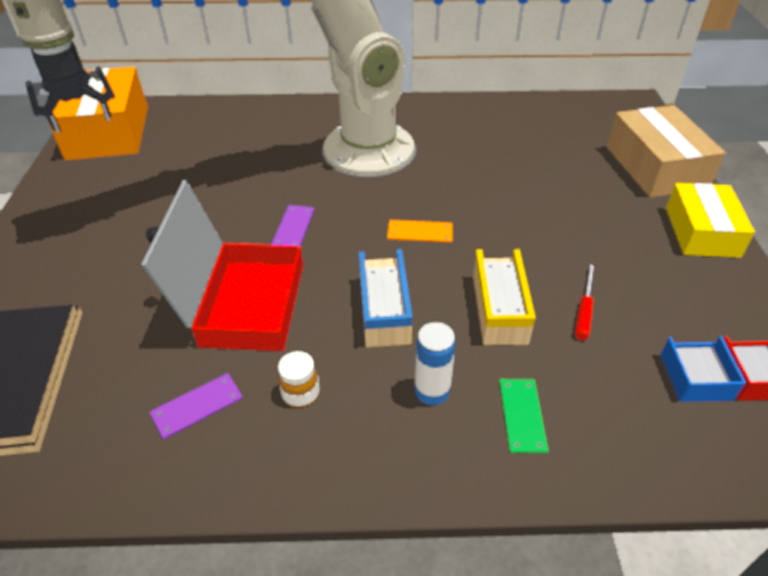

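The top picture shows silver plates in the yellow rack (295,290 at 1.5x) and the blue rack (421,287). Look-alikes are green (297,171), orange (377,420), purple (583,182) and (529,429), and white trays at the left. I choose the two rack stacks and will check them in a close crop.

Run:
```python
import cv2,numpy as np
im=cv2.imread("pics/raw_top0.png"); a=im[152:240,170:310]; a=cv2.resize(a,None,fx=5.6,fy=5.6,interpolation=cv2.INTER_CUBIC)[:500]
cv2.imwrite("pics/c1.png",a)
```

```text
(no output)
```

View pics/c1.png

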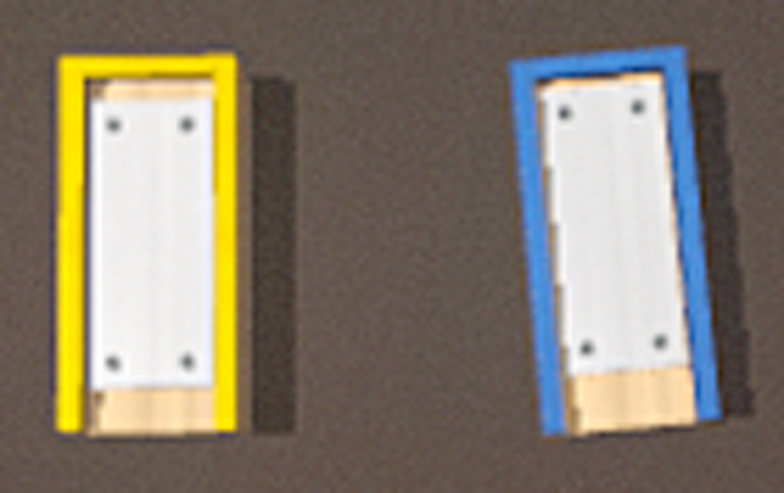

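Run:
```python
from h import *
m=cam("top")
def c(l,z,f,o): return np.array([px2w(m,(x+.0)/f+o[0],y/f+o[1],z)[:2] for x,y in l])
for n,l,z,f,o in [("yel",[(58,54),(236,53),(237,432),(56,432)],.074,5.6,(170,152)),("blu",[(510,62),(686,45),(721,418),(543,436)],.074,5.6,(170,152)),
 ("yplate",[(90,98),(214,100),(212,386),(91,388)],.0575,5.6,(170,152)),("bplate",[(540,86),(660,76),(691,366),(570,375)],.0575,5.6,(170,152)),
 ("box",[(516,239),(606,241),(602,368),(511,363)],.055,1.5,(0,0)),("lidfree",[(659,230),(657,369)],.15,1.5,(0,0)),
 ("can",[(372,175)],.15,1.5,(0,0)),("jar",[(497,188)],.08,1.5,(0,0)),("sd",[(223,253),(190,353)],.02,1.5,(0,0)),("top",[(0,0),(768,0),(768,576),(0,576)],0,1.5,(0,0))]:
  p=c(l,z,f,o); print(n,np.round(p,3).tolist(),"c",p.mean(0).round(4))
  if len(p)==4:
    d=(p[0]-p[3]+p[1]-p[2])/2; print("   len",np.linalg.norm(d).round(4),"wid",np.linalg.norm((p[0]-p[1]+p[3]-p[2])/2).round(4),"yaw",np.arctan2(d[1],d[0]).round(4), "front",((p[2]+p[3])/2).round(4))
# lid angle from scene: hinge and free edge
m2=cam("scene")
p=c([(516,239),(606,241),(602,368),(511,363)],.055,1.5,(0,0)); 
h0,h1=p[1],p[2]
```

```text
yel [[0.659, 0.299], [0.658, 0.213], [0.474, 0.215], [0.476, 0.301]] c [0.5669 0.2572]
   len 0.1832 wid 0.0864 yaw -0.0097 front [0.4753 0.258 ]
blu [[0.65, 0.08], [0.657, -0.005], [0.476, -0.017], [0.469, 0.068]] c [0.5631 0.0316]
   len 0.1816 wid 0.0858 yaw 0.0651 front [0.4725 0.0257]
yplate [[0.64, 0.287], [0.638, 0.226], [0.497, 0.228], [0.498, 0.287]] c [0.5681 0.2569]
   len 0.1411 wid 0.0597 yaw -0.0103 front [0.4976 0.2577]
bplate [[0.641, 0.066], [0.645, 0.007], [0.502, -0.004], [0.499, 0.055]] c [0.5716 0.0308]
   len 0.1429 wid 0.059 yaw 0.0791 front [0.5004 0.0251]
box [[0.659, -0.149], [0.652, -0.314], [0.42, -0.295], [0.432, -0.131]] c [ 0.5407 -0.2222]
   len 0.2301 wid 0.1653 yaw -0.0799 front [ 0.426  -0.2131]
lidfree [[0.653, -0.379], [0.417, -0.362]] c [ 0.5351 -0.3703]
can [[0.76, 0.111]] c [0.7603 0.1114]
jar [[0.749, -0.114]] c [ 0.7494 -0.1135]
sd [[0.65, 0.398], [0.464, 0.459]] c [0.5572 0.4281]
top [[1.167, 0.842], [1.137, -0.676], [0.033, -0.596], [0.067, 0.808]] c [0.601  0.0944]
   len 1.1019 wid 1.4611 yaw -0.0208 front [0.0502 0.1059]
```

```bash
cat >> h.py <<'E'
def plan(P,yaw=None,n=None):
    s=bot.get_state(); r=R.from_euler('xyz',s["orientation"]); d=r.as_matrix().T@(np.array(P)-s["ee_pos"])
    tw=0 if yaw is None else s["orientation"][2]-yaw
    n=max(1,int(np.ceil(max(np.linalg.norm(d)/.05,abs(tw)/.15)))); print("delta",d.round(4),"twist",round(tw,4),"rows",n,"ee",np.round(s["ee_pos"],4))
E
python3 - <<'E'
from h import *
plan((0.45,-0.40,0.31),0.25)
E
```

```text
delta [ 0.2263 -0.0667 -0.0625] twist 0.2089 rows 5 ee [ 0.2766 -0.56    0.2474]
```

Request:
step_arm:
  commands:
    - {"claw": 0.0,"delta_pos": [0.226,-0.067,-0.063],"twist": 0.209}
    - {"claw": 0.0,"delta_pos": [0.226,-0.067,-0.063],"twist": 0.209}
    - {"claw": 0.0,"delta_pos": [0.226,-0.067,-0.063],"twist": 0.209}
    - {"claw": 0.0,"delta_pos": [0.226,-0.067,-0.063],"twist": 0.209}
    - {"claw": 0.0,"delta_pos": [0.226,-0.067,-0.063],"twist": 0.209}
  squeeze: 60

```text
clock: 0.6
ee_pos: [0.4513, -0.398, 0.3116]
orientation: [-3.141, -0.0, 0.251]
contact_force: [0.6, -0.3, -0.4]
opening: 0.0124
gripper_force: 0.0
```

Run:
```python
from h import *
plan((0.50,-0.16,0.30),0.067)
```

```text
delta [ 0.1063 -0.2185  0.0117] twist 0.1838 rows 5 ee [ 0.4513 -0.398   0.3116]
```

Request:
step_arm:
  commands:
    - {"claw": 0.0,"delta_pos": [0.106,-0.218,0.012],"twist": 0.184}
    - {"claw": 0.0,"delta_pos": [0.106,-0.218,0.012],"twist": 0.184}
    - {"claw": 0.0,"delta_pos": [0.106,-0.218,0.012],"twist": 0.184}
    - {"claw": 0.0,"delta_pos": [0.106,-0.218,0.012],"twist": 0.184}
    - {"claw": 0.0,"delta_pos": [0.106,-0.218,0.012],"twist": 0.184}

```text
clock: 1.1
ee_pos: [0.4986, -0.1598, 0.299]
orientation: [-3.141, 0.0, 0.067]
contact_force: [0.9, -0.6, -0.5]
opening: 0.0001
gripper_force: 0.0
```

Request:
step_arm:
  commands:
    - {"claw": 0.0,"delta_pos": [0.013,-0.19,0.1],"twist": 0}
    - {"claw": 0.0,"delta_pos": [0.013,-0.19,0.1],"twist": 0}
    - {"claw": 0.0,"delta_pos": [0.013,-0.19,0.1],"twist": 0}
    - {"claw": 0.0,"delta_pos": [0.013,-0.19,0.1],"twist": 0}
    - {"claw": 0.0,"delta_pos": [0.013,-0.19,0.1],"twist": 0}

```text
clock: 1.6
ee_pos: [0.4969, 0.0334, 0.1967]
orientation: [-3.14, 0.004, 0.073]
contact_force: [0.7, -0.1, -0.2]
opening: -0.0001
gripper_force: 0.0
```

Run:
```python
from h import *
st();print(cam("wrist"))
shot("wrist","w1.png",None,1.5)
```

```text
{'clock': 1.6, 'ee_pos': [0.4969, 0.0334, 0.1967], 'orientation': [-3.1395, 0.004, 0.0729], 'contact_force': [0.7221, -0.0757, -0.2489], 'opening': -0.0001, 'gripper_force': 0.0, 'q': [0.1919, 0.1674, -0.3575, 1.7715, 0.0596, 1.2175, -1.6797]}
{'intrinsics': array([[322.99534137,   0.        , 258.35481152],
       [  0.        , 322.99534137, 193.22063653],
       [  0.        ,   0.        ,   1.        ]]), 'xyz': array([0.57957744, 0.03843502, 0.32162052]), 'attitude': array([-0.32702634,  0.00243008, -1.49730846])}
```

View pics/w1.png

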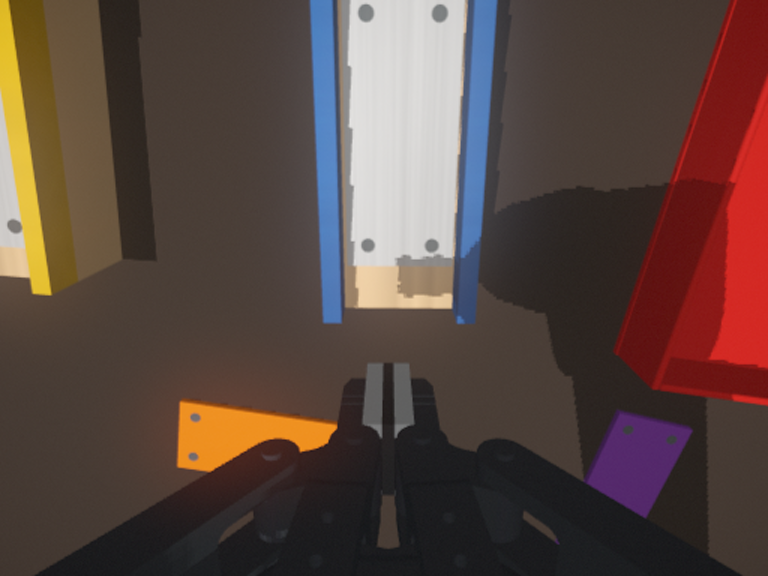

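Run:
```python
from h import *
m=cam("wrist")
f=lambda u,v,z:px2w(m,u/1.5,v/1.5,z)[:2].round(4)
print("rack front",f(345,308,.05),f(453,309,.05),f(323,323,.074),f(476,323,.074))
for z in(.055,.06): print(z,f(352,266,z),f(456,265,z),f(368,245,z),f(432,245,z),f(366,13,z),f(440,13,z))
print("orange dots",f(195,418,.005),f(193,456,.005)); print("yellow",f(32,294,.074))
plan((0.535,0.030,0.090),0.067)
```

```text
rack front [0.4744 0.0571] [ 0.4786 -0.0075] [0.4739 0.0672] [ 0.4802 -0.0171]
0.055 [0.5023 0.0539] [ 0.5073 -0.0052] [0.5152 0.0456] [0.5179 0.0096] [0.6305 0.0536] [0.6331 0.0177]
0.06 [0.5037 0.0536] [ 0.5086 -0.0044] [0.5164 0.0454] [0.519  0.0102] [0.6295 0.0533] [0.6321 0.0181]
orange dots [0.3592 0.1695] [0.3243 0.173 ]
yellow [0.4791 0.225 ]
delta [0.0381 0.0066 0.1064] twist 0.0065 rows 3 ee [0.497  0.0336 0.1965]
```

Request:
step_arm:
  commands:
    - {"claw": 0.0,"delta_pos": [0.088,0.007,0.1],"twist": 0.006}
    - {"claw": 0.0,"delta_pos": [0.088,0.007,0.1],"twist": 0.006}
    - {"claw": 0.0,"delta_pos": [0.088,0.007,0.1],"twist": 0.006}
    - {"claw": 0.0,"delta_pos": [0.088,0.007,0.1],"twist": 0.006}

```text
clock: 2.05
ee_pos: [0.5867, 0.0248, 0.0943]
orientation: [-3.141, 0.007, 0.058]
contact_force: [-0.5, 0.3, -0.2]
opening: -0.0002
gripper_force: 0.0
```

Request:
step_arm:
  commands:
    - {"claw": 0.0,"delta_pos": [0,0,0.008],"twist": 0}
    - {"claw": 0.0,"delta_pos": [0,0,0.014],"twist": 0}
    - {"claw": 0.0,"delta_pos": [0,0,0.017],"twist": 0}
    - {"claw": 0.0,"delta_pos": [0,0,0.019],"twist": 0}

```text
clock: 2.45
ee_pos: [0.5873, 0.0264, 0.0811]
orientation: [3.141, -0.001, 0.06]
contact_force: [0.2, -0.8, -0.4]
opening: -0.0
gripper_force: 0.0
```

Request:
step_arm:
  commands:
    - {"claw": 0.0,"delta_pos": [0,-0.005,0.0],"twist": 0}
    - {"claw": 0.0,"delta_pos": [0,-0.005,0.0],"twist": 0}
    - {"claw": 0.0,"delta_pos": [0,-0.005,0.002],"twist": 0}
    - {"claw": 0.0,"delta_pos": [0,-0.005,0.002],"twist": 0}

```text
clock: 2.85
ee_pos: [0.587, 0.0315, 0.0783]
orientation: [3.142, 0.0, 0.06]
contact_force: [-0.9, 0.3, 0.2]
opening: -0.0002
gripper_force: 0.0
```

Request:
step_arm:
  commands:
    - {"claw": 0.0,"delta_pos": [0,0,0.002],"twist": 0}
    - {"claw": 0.0,"delta_pos": [0,0,0.002],"twist": 0}
    - {"claw": 0.0,"delta_pos": [0,0,0.003],"twist": 0}
    - {"claw": 0.0,"delta_pos": [0,0,0.003],"twist": 0}

```text
clock: 3.25
ee_pos: [0.5869, 0.0314, 0.0751]
orientation: [-3.142, 0.0, 0.06]
contact_force: [0.3, -0.1, 0.6]
opening: 0.0001
gripper_force: 0.0
```

Request:
step_arm:
  commands:
    - {"claw": 0.0,"delta_pos": [0,0,0.002],"twist": 0}
    - {"claw": 0.0,"delta_pos": [0,0,0.002],"twist": 0}
    - {"claw": 0.0,"delta_pos": [0,0,0.004],"twist": 0}
    - {"claw": 0.0,"delta_pos": [0,0,0.004],"twist": 0}

```text
clock: 3.65
ee_pos: [0.5877, 0.0316, 0.0722]
orientation: [-3.142, -0.002, 0.06]
contact_force: [-0.6, 0.1, 5.1]
opening: -0.0001
gripper_force: 2.5
```

Request:
step_arm:
  commands:
    - {"claw": 0.0,"delta_pos": [-0.008,0,0.0003],"twist": 0}
    - {"claw": 0.0,"delta_pos": [-0.018,0,0.0003],"twist": 0}
    - {"claw": 0.0,"delta_pos": [-0.028,0,0.0003],"twist": 0}
    - {"claw": 0.0,"delta_pos": [-0.036,0,0.0003],"twist": 0}
    - {"claw": 0.0,"delta_pos": [-0.042,0,0.0003],"twist": 0}

```text
clock: 4.15
ee_pos: [0.5458, 0.0291, 0.0722]
orientation: [-3.142, -0.003, 0.06]
contact_force: [1.2, 0.2, 5.1]
opening: -0.0003
gripper_force: 2.6
```

Run:
```python
from h import *
st();print(cam("wrist"))
shot("wrist","w2.png",None,1.5)
```

```text
{'clock': 4.15, 'ee_pos': [0.5458, 0.0291, 0.0722], 'orientation': [-3.1416, -0.003, 0.0598], 'contact_force': [1.2252, 0.1554, 5.1188], 'opening': -0.0003, 'gripper_force': 2.6237, 'q': [0.1604, 0.3934, -0.3321, 1.7916, 0.1515, 0.9784, -1.7436]}
{'intrinsics': array([[322.99534137,   0.        , 258.35481152],
       [  0.        , 322.99534137, 193.22063653],
       [  0.        ,   0.        ,   1.        ]]), 'xyz': array([0.62762374, 0.03332416, 0.19763549]), 'attitude': array([-3.20115848e-01,  3.61099772e-04, -1.51037553e+00])}
```

View pics/w2.png

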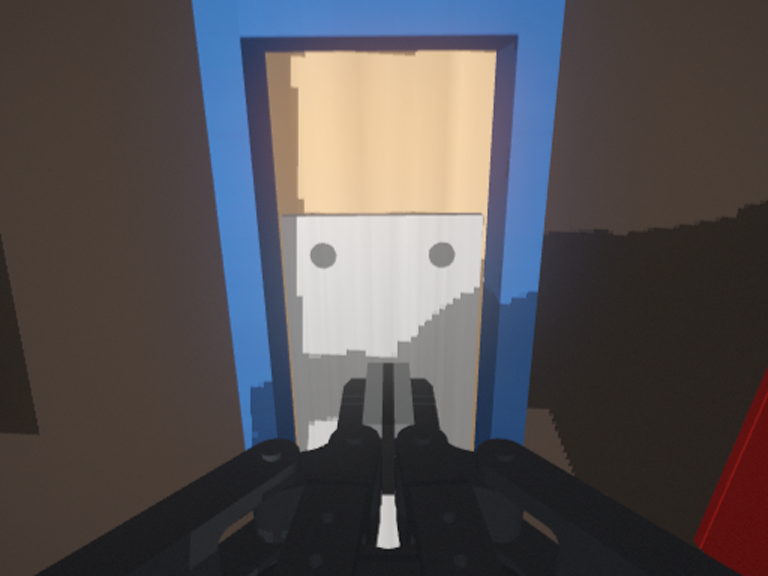

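The plate slid with the finger: bare deck shows behind its rear edge (row 214), and only one plate is there.

Run:
```python
from h import *
m=cam("wrist")
f=lambda u,v,z:px2w(m,u/1.5,v/1.5,z)[:2].round(4)
print(f(284,214,.055),f(482,214,.055),"stop",f(265,52,.05),f(496,52,.05))
```

```text
[0.6014 0.0623] [0.6049 0.0041] stop [0.6451 0.0683] [0.6489 0.0047]
```

Request:
step_arm:
  commands:
    - {"claw": 0.0,"delta_pos": [-0.01,0,0.0],"twist": 0}
    - {"claw": 0.0,"delta_pos": [-0.02,0,0.0],"twist": 0}
    - {"claw": 0.0,"delta_pos": [-0.03,0,0.0],"twist": 0}
    - {"claw": 0.0,"delta_pos": [-0.036,0,0.0],"twist": 0}
    - {"claw": 0.0,"delta_pos": [-0.038,0,0.0],"twist": 0}

```text
clock: 4.7
ee_pos: [0.5075, 0.0268, 0.0721]
orientation: [3.141, -0.003, 0.06]
contact_force: [1.0, -0.3, 5.8]
opening: 0.0001
gripper_force: 3.0
```

Request:
step_arm:
  commands:
    - {"claw": 0.0,"delta_pos": [-0.006,0,0.0],"twist": 0}
    - {"claw": 0.0,"delta_pos": [-0.009,0,0.0],"twist": 0}
    - {"claw": 0.0,"delta_pos": [-0.009,0,0.0],"twist": 0}
    - {"claw": 0.0,"delta_pos": [-0.009,0,-0.01],"twist": 0}
    - {"claw": 0.0,"delta_pos": [-0.009,0,-0.05],"twist": 0}

```text
clock: 5.2
ee_pos: [0.4947, 0.0258, 0.1181]
orientation: [-3.141, 0.009, 0.06]
contact_force: [1.8, 0.5, -0.3]
opening: 0.0003
gripper_force: 0.0
```

Run:
```python
from h import *
plan((0.457,0.0255,0.13),0.067)
shot("wrist","w3.png",None,1.5); print(cam("wrist"))
```

```text
delta [-0.0377 -0.002  -0.0116] twist -0.0071 rows 1 ee [0.4947 0.0258 0.1181]
{'intrinsics': array([[322.99534137,   0.        , 258.35481152],
       [  0.        , 322.99534137, 193.22063653],
       [  0.        ,   0.        ,   1.        ]]), 'xyz': array([0.58117556, 0.03079482, 0.25238382]), 'attitude': array([-3.19530552e-01,  5.19398828e-04, -1.50996837e+00])}
```

View pics/w3.png

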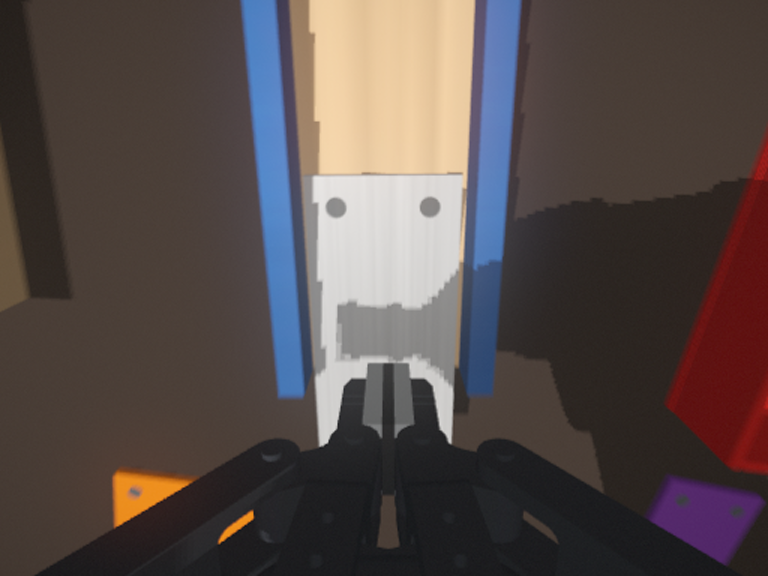

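Request:
step_arm:
  commands:
    - {"claw": 0.085,"delta_pos": [-0.038,0,-0.012],"twist": -0.006}
    - {"claw": 0.085,"delta_pos": [-0.038,0,-0.012],"twist": -0.006}
    - {"claw": 0.085,"delta_pos": [-0.038,0,-0.012],"twist": -0.006}
    - {"claw": 0.085,"delta_pos": [-0.038,0,-0.012],"twist": -0.006}
    - {"claw": 0.085,"delta_pos": [-0.038,0,-0.012],"twist": -0.006}

```text
clock: 5.75
ee_pos: [0.4606, 0.024, 0.1328]
orientation: [-3.141, 0.0, 0.066]
contact_force: [-0.6, -0.2, -0.0]
opening: 0.0717
gripper_force: 0.0
```

Run:
```python
from h import *
plan((0.457,0.0235,0.056),0.065)
shot("wrist","w4.png",None,1.5)
```

```text
delta [-0.0036  0.0003  0.0768] twist 0.0008 rows 2 ee [0.4606 0.024  0.1328]
```

View pics/w4.png

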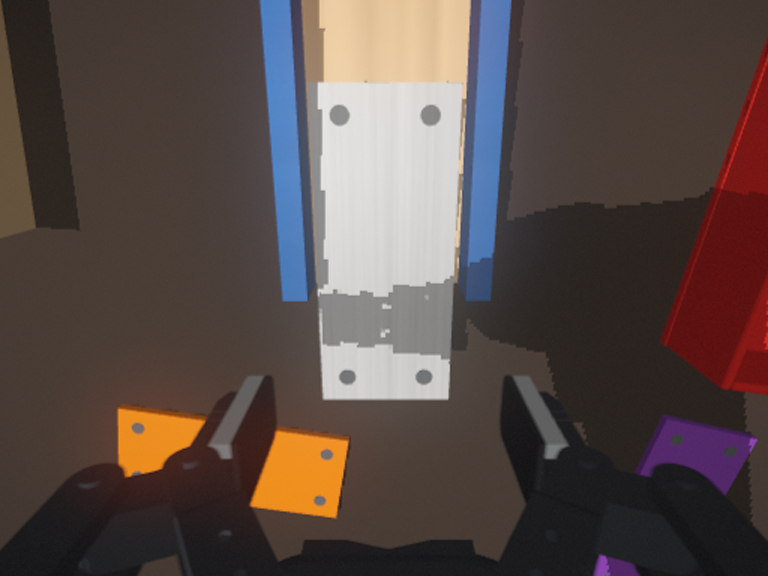

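The plate overhangs well with both open fingers clear of its sides. The fingers are at px 240 and 530, the plate spans 320 to 450.

Request:
step_arm:
  commands:
    - {"claw": 0.085,"delta_pos": [-0.004,0,0.03],"twist": 0}
    - {"claw": 0.085,"delta_pos": [-0.004,0,0.055],"twist": 0}
    - {"claw": 0.085,"delta_pos": [-0.004,0,0.077],"twist": 0}
    - {"claw": 0.085,"delta_pos": [-0.004,0,0.077],"twist": 0}
    - {"claw": 0.085,"delta_pos": [-0.004,0,0.077],"twist": 0}

```text
clock: 6.3
ee_pos: [0.4563, 0.0239, 0.0561]
orientation: [-3.141, 0.001, 0.066]
contact_force: [-0.2, 0.1, 1.1]
opening: 0.085
gripper_force: 0.0
```

Request:
step_arm:
  commands:
    - {"claw": 0.05,"delta_pos": [0,0,0],"twist": 0}
    - {"claw": 0.05,"delta_pos": [0,0,0],"twist": 0}
    - {"claw": 0.05,"delta_pos": [0,0,0],"twist": 0}
    - {"claw": 0.05,"delta_pos": [0,0,0],"twist": 0}
    - {"claw": 0.05,"delta_pos": [0,0,0],"twist": 0}
  squeeze: 80

```text
clock: 6.8
ee_pos: [0.4575, 0.0238, 0.0577]
orientation: [3.141, -0.003, 0.066]
contact_force: [-1.4, -0.2, 7.4]
opening: 0.0574
gripper_force: 83.4
```

Request:
step_arm:
  commands:
    - {"claw": 0.05,"delta_pos": [0,0,-0.01],"twist": 0}
    - {"claw": 0.05,"delta_pos": [0,0,-0.03],"twist": 0}
    - {"claw": 0.05,"delta_pos": [0,0,-0.06],"twist": 0}
    - {"claw": 0.05,"delta_pos": [0,0,-0.1],"twist": 0}
    - {"claw": 0.05,"delta_pos": [0,0,-0.12],"twist": 0}

```text
clock: 7.3
ee_pos: [0.4574, 0.024, 0.1802]
orientation: [3.141, -0.005, 0.066]
contact_force: [-0.5, 0.3, -0.7]
opening: 0.0571
gripper_force: 85.3
```

Run:
```python
from h import *
plan((0.48,-0.10,0.18),-0.08)
shot("wrist","w5.png",None,1.5)
```

```text
delta [0.0144 0.1252 0.0003] twist 0.1461 rows 3 ee [0.4574 0.024  0.1802]
```

View pics/w5.png

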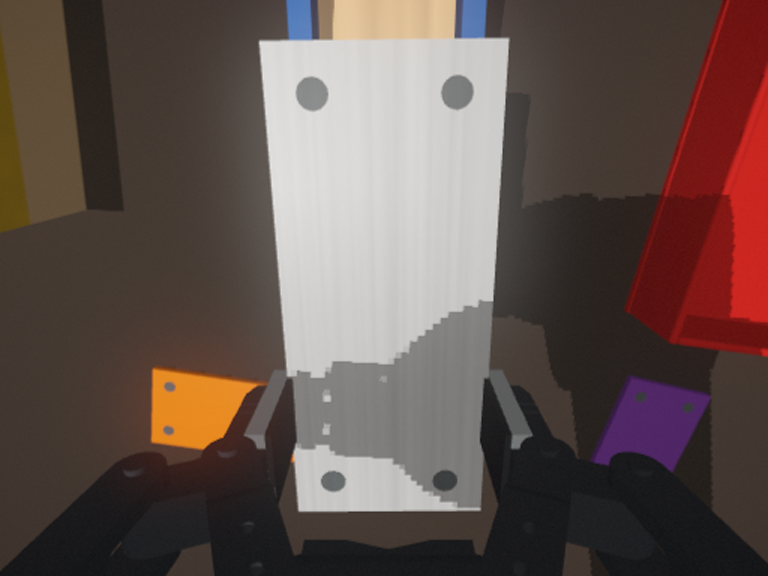

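The plate is held level between the pads, with its long side ahead. Its centre is about 30 mm ahead of the TCP.

Request:
step_arm:
  commands:
    - {"claw": 0.05,"delta_pos": [0.014,0.04,0],"twist": 0.05}
    - {"claw": 0.05,"delta_pos": [0.014,0.08,0],"twist": 0.1}
    - {"claw": 0.05,"delta_pos": [0.014,0.125,0],"twist": 0.146}
    - {"claw": 0.05,"delta_pos": [0.014,0.125,0],"twist": 0.146}

```text
clock: 7.75
ee_pos: [0.4777, -0.1073, 0.1762]
orientation: [3.139, -0.0, -0.091]
contact_force: [0.1, -0.3, -1.4]
opening: 0.0571
gripper_force: 85.4
```

Run:
```python
from h import *
plan((0.511,-0.22,0.18),-0.08)
```

```text
delta [ 0.0434  0.1092 -0.0035] twist -0.0112 rows 3 ee [ 0.4777 -0.1073  0.1762]
```

Request:
step_arm:
  commands:
    - {"claw": 0.05,"delta_pos": [0.02,0.05,0],"twist": 0}
    - {"claw": 0.05,"delta_pos": [0.043,0.09,0],"twist": 0}
    - {"claw": 0.05,"delta_pos": [0.043,0.109,0],"twist": -0.011}
    - {"claw": 0.05,"delta_pos": [0.043,0.109,0],"twist": -0.011}
    - {"claw": 0.05,"delta_pos": [0.043,0.109,0],"twist": -0.011}

```text
clock: 8.25
ee_pos: [0.5123, -0.2119, 0.176]
orientation: [-3.141, 0.0, -0.07]
contact_force: [0.1, -0.6, -1.2]
opening: 0.0573
gripper_force: 85.4
```

Run:
```python
from h import *
plan((0.511,-0.22,0.022),-0.08)
shot("wrist","w6.png",None,1.5)
```

```text
delta [-0.0007  0.0084  0.154 ] twist 0.0101 rows 4 ee [ 0.5123 -0.2119  0.176 ]
```

View pics/w6.png

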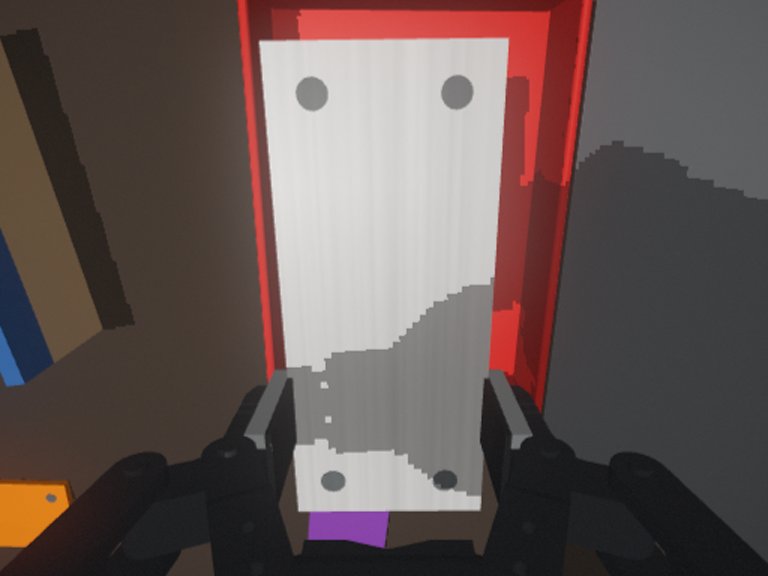

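Run:
```python
from h import *
m=cam("wrist")
f=lambda u,v,z:px2w(m,u/1.5,v/1.5,z)[:2].round(4)
print("left",f(238,0,.055),f(254,200,.055),f(266,370,.055),"right",f(594,0,.055),f(567,200,.055),f(543,405,.055),"far floor",f(385,38,.005),"far wall in top",f(400,10,.055))
```

```text
left [ 0.6532 -0.1539] [ 0.5647 -0.1473] [ 0.4692 -0.1393] right [ 0.6424 -0.3126] [ 0.5541 -0.3049] [ 0.4358 -0.2969] far floor [ 0.6414 -0.2186] far wall in top [ 0.6443 -0.2259]
```

Request:
step_arm:
  commands:
    - {"claw": 0.05,"delta_pos": [-0.001,0.01,0.04],"twist": 0.01}
    - {"claw": 0.05,"delta_pos": [-0.001,0.01,0.08],"twist": 0.01}
    - {"claw": 0.05,"delta_pos": [-0.001,0.01,0.12],"twist": 0.01}
    - {"claw": 0.05,"delta_pos": [-0.001,0.01,0.14],"twist": 0.01}
    - {"claw": 0.05,"delta_pos": [-0.001,0.01,0.147],"twist": 0.01}

```text
clock: 8.8
ee_pos: [0.5095, -0.2196, 0.0268]
orientation: [-3.139, 0.004, -0.077]
contact_force: [0.6, -0.4, -0.9]
opening: 0.057
gripper_force: 85.5
```

Request:
step_arm:
  commands:
    - {"claw": 0.05,"delta_pos": [0,0,0.004],"twist": 0}
    - {"claw": 0.05,"delta_pos": [0,0,0.006],"twist": 0}
    - {"claw": 0.05,"delta_pos": [0,0,0.008],"twist": 0}
    - {"claw": 0.05,"delta_pos": [0,0,0.008],"twist": 0}

```text
clock: 9.2
ee_pos: [0.5115, -0.2223, 0.0219]
orientation: [3.141, -0.001, -0.079]
contact_force: [-0.6, 0.2, -2.0]
opening: 0.0571
gripper_force: 85.5
```

Request:
step_arm:
  commands:
    - {"claw": 0.05,"delta_pos": [0,0,0.002],"twist": 0}
    - {"claw": 0.05,"delta_pos": [0,0,0.004],"twist": 0}
    - {"claw": 0.05,"delta_pos": [0,0,0.005],"twist": 0}
    - {"claw": 0.05,"delta_pos": [0,0,0.005],"twist": 0}

```text
clock: 9.6
ee_pos: [0.5113, -0.2224, 0.0178]
orientation: [3.141, -0.001, -0.079]
contact_force: [-6.9, 1.6, 17.0]
opening: 0.0571
gripper_force: 95.0
```

Request:
step_arm:
  commands:
    - {"claw": 0.066,"delta_pos": [0,0,-0.001],"twist": 0}
    - {"claw": 0.072,"delta_pos": [0,0,-0.001],"twist": 0}
    - {"claw": 0.074,"delta_pos": [0,0,-0.001],"twist": 0}
    - {"claw": 0.074,"delta_pos": [0,0,-0.001],"twist": 0}

```text
clock: 10.0
ee_pos: [0.5108, -0.2221, 0.0168]
orientation: [-3.141, 0.0, -0.079]
contact_force: [-0.0, -0.1, 1.2]
opening: 0.0742
gripper_force: 0.0
```

Request:
step_arm:
  commands:
    - {"claw": 0.074,"delta_pos": [0,0,-0.04],"twist": 0}
    - {"claw": 0.074,"delta_pos": [0,0,-0.08],"twist": 0}
    - {"claw": 0.074,"delta_pos": [0,0,-0.12],"twist": 0}
    - {"claw": 0.0,"delta_pos": [0,0,-0.17],"twist": 0}
    - {"claw": 0.0,"delta_pos": [0,0,-0.18],"twist": 0}

```text
clock: 10.5
ee_pos: [0.5136, -0.223, 0.2034]
orientation: [3.139, -0.009, -0.079]
contact_force: [1.6, -0.7, 0.6]
opening: 0.0462
gripper_force: 0.0
```

Run:
```python
from h import *
plan((0.48,0.0,0.20),-0.03)
im=bot.get_image("top"); cv2.imwrite("pics/raw_t2.png",im)
cv2.imwrite("pics/t2.png",cv2.resize(im[140:260,150:460],None,fx=2.5,fy=2.5,interpolation=cv2.INTER_CUBIC))
```

```text
delta [-0.0511 -0.2197  0.0023] twist -0.0491 rows 5 ee [ 0.5136 -0.223   0.2034]
```

View pics/t2.png

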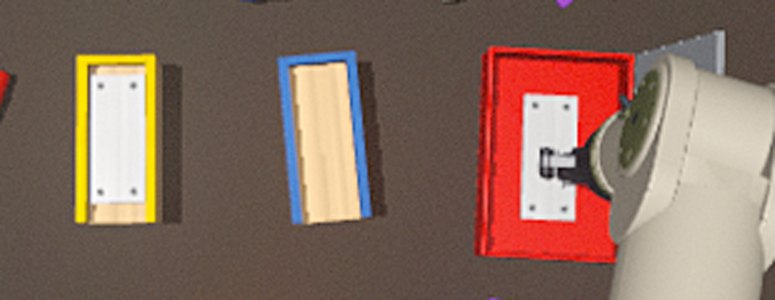

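Plate b1 lies flat in the middle of the toolbox and the blue rack is empty, so the yellow rack should hold two.

Request:
step_arm:
  commands:
    - {"claw": 0.0,"delta_pos": [-0.051,-0.22,0.0],"twist": -0.049}
    - {"claw": 0.0,"delta_pos": [-0.051,-0.22,0.0],"twist": -0.049}
    - {"claw": 0.0,"delta_pos": [-0.051,-0.22,0.0],"twist": -0.049}
    - {"claw": 0.0,"delta_pos": [-0.051,-0.22,0.0],"twist": -0.049}
    - {"claw": 0.0,"delta_pos": [-0.051,-0.22,0.0],"twist": -0.049}

```text
clock: 11.05
ee_pos: [0.4759, 0.0059, 0.1958]
orientation: [-3.14, 0.002, -0.025]
contact_force: [-0.1, 0.5, 0.7]
opening: 0.0002
gripper_force: 0.0
```

Request:
step_arm:
  commands:
    - {"claw": 0.0,"delta_pos": [0.02,-0.245,0.03],"twist": -0.02}
    - {"claw": 0.0,"delta_pos": [0.02,-0.245,0.03],"twist": -0.02}
    - {"claw": 0.0,"delta_pos": [0.02,-0.245,0.03],"twist": -0.02}
    - {"claw": 0.0,"delta_pos": [0.02,-0.245,0.03],"twist": -0.02}
    - {"claw": 0.0,"delta_pos": [0.02,-0.245,0.03],"twist": -0.02}

```text
clock: 11.55
ee_pos: [0.5041, 0.2474, 0.1652]
orientation: [3.141, 0.002, -0.01]
contact_force: [1.2, -0.5, 0.6]
opening: -0.0001
gripper_force: 0.0
```

Run:
```python
from h import *
st();print(cam("wrist"))
shot("wrist","w7.png",None,1.5)
```

```text
{'clock': 11.55, 'ee_pos': [0.5041, 0.2474, 0.1652], 'orientation': [3.1413, 0.0017, -0.0101], 'contact_force': [1.2341, -0.5272, 0.608], 'opening': -0.0001, 'gripper_force': 0.0, 'q': [-0.118, 0.3457, -0.4902, 1.6475, 0.1717, 1.1933, -2.2283]}
{'intrinsics': array([[322.99534137,   0.        , 258.35481152],
       [  0.        , 322.99534137, 193.22063653],
       [  0.        ,   0.        ,   1.        ]]), 'xyz': array([0.58670975, 0.24588893, 0.29035622]), 'attitude': array([-3.24860910e-01,  7.39801413e-05, -1.58031303e+00])}
```

View pics/w7.png

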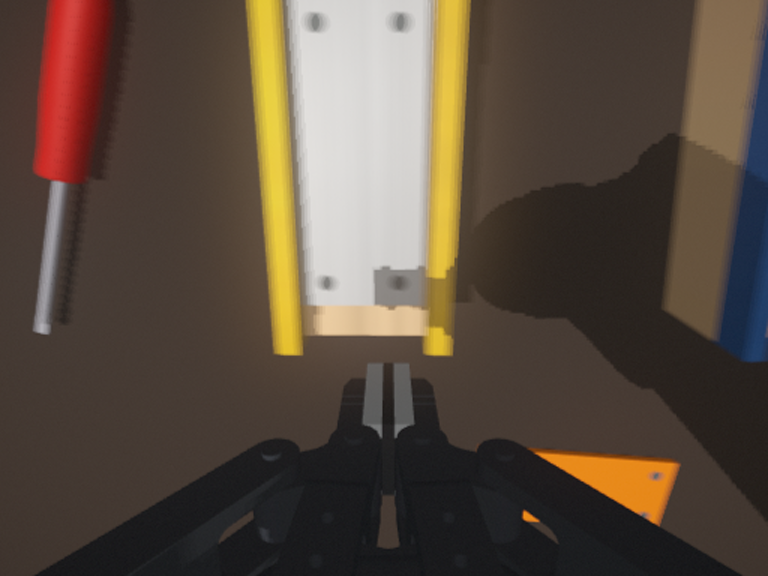

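Run:
```python
from h import *
m=cam("wrist")
f=lambda u,v,z:px2w(m,u/1.5,v/1.5,z)[:2].round(4)
print("front",f(370,336,.05),"cheeks",f(275,355,.074),f(452,355,.074),f(248,5,.074),f(468,5,.074))
for z in(.055,.06): print(z,f(303,306,z),f(430,306,z),f(327,283,z),f(400,283,z),f(315,21,z),f(400,21,z))
plan((0.585,0.2565,0.0975),-0.01)
```

```text
front [0.4774 0.2658] cheeks [0.4778 0.3116] [0.478  0.2246] [0.6295 0.3108] [0.6294 0.2247]
0.055 [0.4965 0.3   ] [0.4965 0.2344] [0.509  0.2871] [0.509 0.25 ] [0.6274 0.2874] [0.6273 0.2509]
0.06 [0.4983 0.2991] [0.4984 0.2348] [0.5106 0.2864] [0.5106 0.2501] [0.6265 0.2867] [0.6264 0.2509]
delta [0.0834 0.0002 0.0665] twist 0.0088 rows 3 ee [0.5019 0.2564 0.1643]
```

Run:
```python
from h import *
im=bot.get_image("wrist"); m=cam("wrist"); print(m["xyz"],bot.get_state()["ee_pos"])
cv2.imwrite("pics/raw_w8.png",im)
hsv=cv2.cvtColor(im,cv2.COLOR_BGR2HSV)
mk=cv2.inRange(hsv,(22,140,100),(34,255,255))
for v in (40,100,160,200,225,232):
    u=np.flatnonzero(mk[v]); 
    if len(u)==0: continue
    g=np.split(u,np.flatnonzero(np.diff(u)>3)+1); print(v,[(a[0],a[-1]) for a in g],[px2w(m,e,v,.074)[:2].round(4).tolist() for e in (u[0],u[-1]+1)])
print([ (v,im[v,250].tolist()) for v in range(196,232,3)])
```

```text
[0.58466646 0.25216141 0.28941408] [0.50174621 0.25328965 0.16454255]
40 [(np.int64(191), np.int64(207)), (np.int64(313), np.int64(328))] [[0.6097, 0.2939], [0.6097, 0.2102]]
100 [(np.int64(194), np.int64(209)), (np.int64(309), np.int64(324))] [[0.5746, 0.2943], [0.5747, 0.2103]]
160 [(np.int64(197), np.int64(211)), (np.int64(305), np.int64(319))] [[0.5353, 0.2948], [0.5354, 0.2111]]
200 [(np.int64(199), np.int64(212)), (np.int64(304), np.int64(304)), (np.int64(309), np.int64(316))] [[0.5063, 0.2951], [0.5065, 0.2114]]
225 [(np.int64(200), np.int64(214)), (np.int64(301), np.int64(314))] [[0.4869, 0.2955], [0.4871, 0.2117]]
232 [(np.int64(201), np.int64(214)), (np.int64(301), np.int64(314))] [[0.4813, 0.2951], [0.4815, 0.2114]]
[(196, [136, 141, 146]), (199, [136, 140, 145]), (202, [154, 192, 221]), (205, [153, 193, 224]), (208, [153, 194, 224]), (211, [152, 194, 224]), (214, [152, 193, 223]), (217, [152, 193, 223]), (220, [148, 189, 219]), (223, [68, 79, 97]), (226, [68, 78, 96]), (229, [66, 77, 94])]
```

Run:
```python
from h import *
m=cam("wrist")
print(px2w(m,250,222,.05)[0],px2w(m,250,201,.055)[0],px2w(m,250,201,.06)[0])
plan((0.585,0.2525,0.0975),-0.01)
```

```text
0.47879522561488314 0.4986828072050024 0.5005168193038023
delta [0.0835 0.001  0.0667] twist 0.0099 rows 3 ee [0.5017 0.2533 0.1645]
```

Request:
step_arm:
  commands:
    - {"claw": 0.0,"delta_pos": [0.077,0.001,0.067],"twist": 0.01}
    - {"claw": 0.0,"delta_pos": [0.077,0.001,0.067],"twist": 0.01}
    - {"claw": 0.0,"delta_pos": [0.077,0.001,0.067],"twist": 0.01}
    - {"claw": 0.0,"delta_pos": [0.077,0.001,0.067],"twist": 0.01}
    - {"claw": 0.0,"delta_pos": [0.077,0.001,0.067],"twist": 0.01}

```text
clock: 12.15
ee_pos: [0.5811, 0.2444, 0.1005]
orientation: [-3.141, 0.0, -0.019]
contact_force: [0.9, 0.8, -0.1]
opening: 0.0
gripper_force: 0.0
```

Request:
step_arm:
  commands:
    - {"claw": 0.0,"delta_pos": [0,0,0.008],"twist": 0}
    - {"claw": 0.0,"delta_pos": [0,0,0.013],"twist": 0}
    - {"claw": 0.0,"delta_pos": [0,0,0.016],"twist": 0}
    - {"claw": 0.0,"delta_pos": [0,0,0.018],"twist": 0}
    - {"claw": 0.0,"delta_pos": [0,0,0.018],"twist": 0}

```text
clock: 12.65
ee_pos: [0.5816, 0.2436, 0.082]
orientation: [3.141, 0.0, -0.02]
contact_force: [-0.5, -0.2, -0.9]
opening: -0.0001
gripper_force: 0.0
```

Request:
step_arm:
  commands:
    - {"claw": 0.0,"delta_pos": [-0.003,-0.009,0],"twist": -0.008}
    - {"claw": 0.0,"delta_pos": [-0.003,-0.009,0],"twist": -0.008}
    - {"claw": 0.0,"delta_pos": [-0.003,-0.009,0.003],"twist": -0.008}
    - {"claw": 0.0,"delta_pos": [-0.003,-0.009,0.004],"twist": -0.008}
    - {"claw": 0.0,"delta_pos": [-0.003,-0.009,0.004],"twist": -0.008}

```text
clock: 13.15
ee_pos: [0.5789, 0.2524, 0.0776]
orientation: [3.141, 0.0, -0.012]
contact_force: [0.2, -0.8, -0.2]
opening: -0.0002
gripper_force: 0.0
```

Request:
step_arm:
  commands:
    - {"claw": 0.0,"delta_pos": [0,0,0.001],"twist": 0}
    - {"claw": 0.0,"delta_pos": [0,0,0.0015],"twist": 0}
    - {"claw": 0.0,"delta_pos": [0,0,0.0015],"twist": 0}

```text
clock: 13.45
ee_pos: [0.5794, 0.2528, 0.0772]
orientation: [-3.141, -0.001, -0.012]
contact_force: [-0.1, -0.5, 4.3]
opening: 0.0
gripper_force: 2.3
```

Contact at 77 mm means two plates are stacked here. I'll drag the top one.

Request:
step_arm:
  commands:
    - {"claw": 0.0,"delta_pos": [-0.008,0,0.0003],"twist": 0}
    - {"claw": 0.0,"delta_pos": [-0.018,0,0.0003],"twist": 0}
    - {"claw": 0.0,"delta_pos": [-0.028,0,0.0003],"twist": 0}
    - {"claw": 0.0,"delta_pos": [-0.038,0,0.0003],"twist": 0}
    - {"claw": 0.0,"delta_pos": [-0.048,0,0.0003],"twist": 0}

```text
clock: 13.95
ee_pos: [0.5314, 0.2537, 0.0772]
orientation: [-3.141, -0.002, -0.012]
contact_force: [1.4, -0.0, 4.7]
opening: 0.0005
gripper_force: 2.7
```

Request:
step_arm:
  commands:
    - {"claw": 0.0,"delta_pos": [-0.01,0,0.0],"twist": 0}
    - {"claw": 0.0,"delta_pos": [-0.02,0,0.0],"twist": 0}
    - {"claw": 0.0,"delta_pos": [-0.028,0,0.0],"twist": 0}
    - {"claw": 0.0,"delta_pos": [-0.032,0,0.0],"twist": 0}
    - {"claw": 0.0,"delta_pos": [-0.032,0,0.0],"twist": 0}

```text
clock: 14.45
ee_pos: [0.4988, 0.2542, 0.0771]
orientation: [-3.141, -0.001, -0.012]
contact_force: [-2.2, 0.2, 6.9]
opening: 0.0003
gripper_force: 3.6
```

Request:
step_arm:
  commands:
    - {"claw": 0.0,"delta_pos": [0,0,-0.01],"twist": 0}
    - {"claw": 0.08,"delta_pos": [-0.02,0,-0.04],"twist": 0}
    - {"claw": 0.08,"delta_pos": [-0.04,0,-0.065],"twist": 0}
    - {"claw": 0.08,"delta_pos": [-0.04,0,-0.065],"twist": 0}
    - {"claw": 0.08,"delta_pos": [-0.04,0,-0.065],"twist": 0}

```text
clock: 14.95
ee_pos: [0.4592, 0.2542, 0.1419]
orientation: [-3.141, -0.002, -0.012]
contact_force: [0.2, -1.3, 0.1]
opening: 0.058
gripper_force: 0.0
```

Request:
step_arm:
  commands:
    - {"claw": 0.085,"delta_pos": [0,0,0],"twist": 0}
    - {"claw": 0.085,"delta_pos": [0,0,0],"twist": 0}
    - {"claw": 0.085,"delta_pos": [0,0,0],"twist": 0}

```text
clock: 15.25
ee_pos: [0.459, 0.2538, 0.1404]
orientation: [3.141, 0.001, -0.013]
contact_force: [-0.3, -0.5, 0.2]
opening: 0.0849
gripper_force: 0.0
```

Run:
```python
from h import *
st();print(cam("wrist"))
shot("wrist","w9.png",None,1.5)
plan((0.459,0.2535,0.061),-0.01)
```

```text
{'clock': 15.25, 'ee_pos': [0.459, 0.2538, 0.1404], 'orientation': [3.1412, 0.0015, -0.0127], 'contact_force': [-0.2878, -0.4651, 0.2276], 'opening': 0.0849, 'gripper_force': 0.0, 'q': [-0.1323, 0.2948, -0.5116, 1.773, 0.1584, 1.1162, -2.279]}
{'intrinsics': array([[322.99534137,   0.        , 258.35481152],
       [  0.        , 322.99534137, 193.22063653],
       [  0.        ,   0.        ,   1.        ]]), 'xyz': array([0.54155015, 0.2521621 , 0.2654367 ]), 'attitude': array([-3.24701472e-01, -5.03990077e-05, -1.58294314e+00])}
delta [0.0001 0.0004 0.0795] twist -0.0026 rows 2 ee [0.459  0.2539 0.1405]
```

View pics/w9.png

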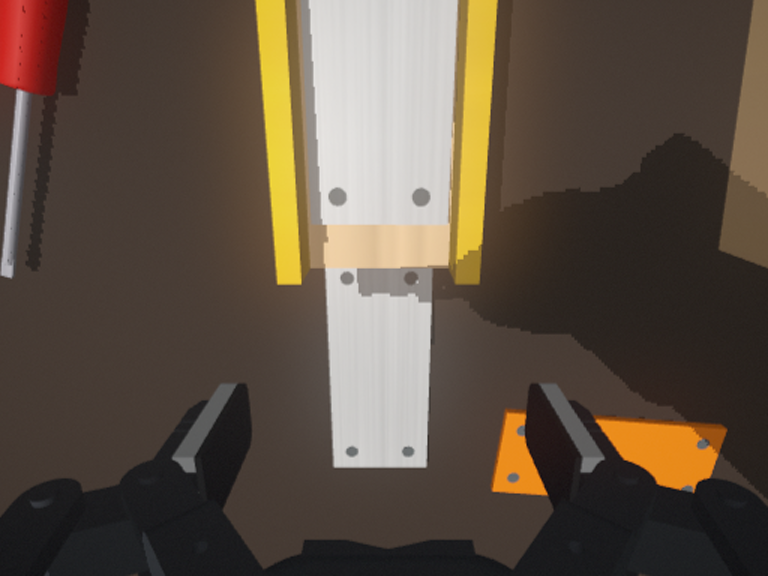

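The second plate has dropped off the front. It now lies below the deck (dots 347,278 / 411,278 / 352,451 / 408,451), so I'll solve its pose from the dots.

Run:
```python
from h import *
m=cam("wrist"); K=np.array(m["intrinsics"])
im=np.array([(347,278),(411,278),(408,451),(352,451)],float)/1.5
ob=np.array([(.058,.018,0),(.058,-.018,0),(-.058,-.018,0),(-.058,.018,0)])
A=rot(m)@np.diag([1,-1,-1])
for fl in (cv2.SOLVEPNP_IPPE,):
  n,rs,ts,e=cv2.solvePnPGeneric(ob,im,K,None,flags=fl)
  for r,t,ee in zip(rs,ts,e):
    M=A@cv2.Rodrigues(r)[0]; p=A@t.ravel()+m["xyz"]; print("c",p.round(4),"xaxis",M[:,0].round(3),"z",M[:,2].round(3),"err",ee)
    print([(p+M@o).round(4).tolist() for o in ((.07,0,0),(-.07,0,0))])
f=lambda u,v,z:px2w(m,u/1.5,v/1.5,z)[:2].round(4)
print("flat z=.005",[f(u,v,.005) for u,v in((347,278),(411,278),(408,451),(352,451),(380,467))])
print("rack plate a1",f(338,197,.055),f(421,197,.055),f(380,225,.055),"front",f(388,268,.05))
```

```text
c [0.4027 0.2588 0.0043] xaxis [ 1.    -0.012  0.   ] z [-0. -0.  1.] err [0.04693784]
[[0.4727, 0.2579, 0.0043], [0.3327, 0.2596, 0.0043]]
c [0.4137 0.2586 0.0048] xaxis [ 0.559  0.009 -0.829] z [ 0.829 -0.039  0.558] err [2.74133054]
[[0.4528, 0.2592, -0.0532], [0.3746, 0.258, 0.0629]]
flat z=.005 [array([0.4612, 0.2761]), array([0.4607, 0.2401]), array([0.3451, 0.2416]), array([0.3455, 0.2774]), array([0.333 , 0.2597])]
rack plate a1 [0.5131 0.274 ] [0.5127 0.2382] [0.5007 0.2561] front [0.4797 0.2528]
```

The plate lies flat on the counter, centre (0.403, 0.259), well within reach. I'll pick it up from there by its sides.

Request:
step_arm:
  commands:
    - {"claw": 0.085,"delta_pos": [-0.056,-0.0043,0.0],"twist": 0}
    - {"claw": 0.085,"delta_pos": [-0.056,-0.0043,0.03],"twist": 0}
    - {"claw": 0.085,"delta_pos": [-0.056,-0.0043,0.07],"twist": 0}
    - {"claw": 0.085,"delta_pos": [-0.056,-0.0043,0.09],"twist": 0}
    - {"claw": 0.085,"delta_pos": [-0.056,-0.0043,0.09],"twist": 0}

```text
clock: 15.8
ee_pos: [0.401, 0.2579, 0.0484]
orientation: [3.139, 0.005, -0.012]
contact_force: [-0.0, -0.7, -0.5]
opening: 0.0848
gripper_force: 0.0
```

Request:
step_arm:
  commands:
    - {"claw": 0.085,"delta_pos": [0,0,0],"twist": 0}
    - {"claw": 0.085,"delta_pos": [0,0,0],"twist": 0}

```text
clock: 16.0
ee_pos: [0.404, 0.2599, 0.0526]
orientation: [-3.14, -0.002, -0.012]
contact_force: [0.6, 0.9, -0.7]
opening: 0.085
gripper_force: 0.0
```

Run:
```python
from h import *
plan((0.403,0.2588,0.0155),-0.012)
```

```text
delta [-0.0011  0.0012  0.0371] twist -0.0003 rows 1 ee [0.404  0.2599 0.0526]
```

Request:
step_arm:
  commands:
    - {"claw": 0.085,"delta_pos": [0,0,0.02],"twist": 0}
    - {"claw": 0.085,"delta_pos": [0,0,0.033],"twist": 0}
    - {"claw": 0.085,"delta_pos": [0,0,0.036],"twist": 0}
    - {"claw": 0.075,"delta_pos": [0,0,0.036],"twist": 0}
    - {"claw": 0.065,"delta_pos": [0,0,0.036],"twist": 0}
  squeeze: 60

```text
clock: 16.5
ee_pos: [0.4034, 0.2595, 0.0159]
orientation: [-3.141, -0.001, -0.012]
contact_force: [-0.4, -1.0, -0.2]
opening: 0.065
gripper_force: 0.0
```

Request:
step_arm:
  commands:
    - {"claw": 0.05,"delta_pos": [0,0,0],"twist": 0}
    - {"claw": 0.05,"delta_pos": [0,0,0],"twist": 0}
    - {"claw": 0.05,"delta_pos": [0,0,0],"twist": 0}
    - {"claw": 0.05,"delta_pos": [0,0,0],"twist": 0}
    - {"claw": 0.05,"delta_pos": [0,0,0],"twist": 0}
  squeeze: 80

```text
clock: 17.0
ee_pos: [0.4036, 0.2597, 0.017]
orientation: [-3.141, -0.002, -0.012]
contact_force: [-4.4, -3.6, 15.0]
opening: 0.0539
gripper_force: 81.0
```

Request:
step_arm:
  commands:
    - {"claw": 0.05,"delta_pos": [0,0,-0.005],"twist": 0}
    - {"claw": 0.05,"delta_pos": [0,0,-0.015],"twist": 0}
    - {"claw": 0.05,"delta_pos": [0,0,-0.03],"twist": 0}
    - {"claw": 0.05,"delta_pos": [0,0,-0.05],"twist": 0}
    - {"claw": 0.05,"delta_pos": [0,0,-0.06],"twist": 0}

```text
clock: 17.5
ee_pos: [0.4038, 0.2598, 0.0773]
orientation: [-3.14, -0.002, -0.012]
contact_force: [0.6, 0.7, -1.3]
opening: 0.0534
gripper_force: 83.8
```

Run:
```python
from h import *
im=bot.get_image("wrist"); cv2.imwrite("pics/raw_w10.png",im)
a=cv2.resize(im,(400,300)); 
b=cv2.resize(bot.get_image("scene"),(400,300)); cv2.imwrite("pics/w10.png",np.hstack([a,b]))
st()
```

```text
{'clock': 17.6, 'ee_pos': [0.4041, 0.2598, 0.077], 'orientation': [-3.14, -0.0031, -0.0124], 'contact_force': [0.6044, -0.2657, -0.3176], 'opening': 0.0531, 'gripper_force': 83.8475, 'q': [-0.1678, 0.2852, -0.5345, 1.9503, 0.1783, 0.9483, -2.3718]}
```

View pics/w10.png

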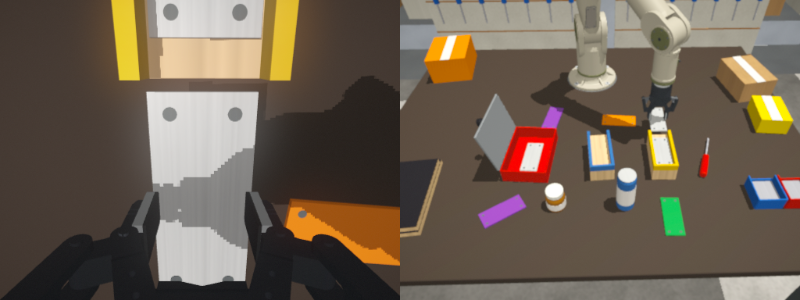

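Plate a2 is held level, and b1 lies in the box. Now I'll carry it over.

Run:
```python
from h import *
plan((0.47,0.05,0.17),-0.05)
```

```text
delta [ 0.0688  0.2089 -0.0931] twist 0.0376 rows 5 ee [0.4041 0.2598 0.077 ]
```

Request:
step_arm:
  commands:
    - {"claw": 0.05,"delta_pos": [0,0,-0.04],"twist": 0}
    - {"claw": 0.05,"delta_pos": [0,0,-0.08],"twist": 0}
    - {"claw": 0.05,"delta_pos": [0.02,0.03,-0.094],"twist": 0.01}
    - {"claw": 0.05,"delta_pos": [0.04,0.07,-0.094],"twist": 0.02}
    - {"claw": 0.05,"delta_pos": [0.06,0.11,-0.094],"twist": 0.03}

```text
clock: 18.1
ee_pos: [0.4624, 0.1475, 0.1695]
orientation: [-3.141, -0.001, -0.041]
contact_force: [1.4, -0.7, 0.2]
opening: 0.0501
gripper_force: 0.0
```

Run:
```python
from h import *
plan((0.52,-0.05,0.17),-0.08)
```

```text
delta [ 0.0656  0.195  -0.0004] twist 0.039 rows 5 ee [0.4624 0.1475 0.1695]
```

The plate slipped out on the way. I'll open the gripper, back the arm off toward the box, and find the plate with image code.

Request:
step_arm:
  commands:
    - {"claw": 0.085,"delta_pos": [0.04,0.05,-0.03],"twist": 0}
    - {"claw": 0.085,"delta_pos": [0.065,0.1,-0.05],"twist": 0}
    - {"claw": 0.085,"delta_pos": [0.065,0.15,-0.05],"twist": 0}
    - {"claw": 0.085,"delta_pos": [0.065,0.2,-0.05],"twist": 0.039}
    - {"claw": 0.085,"delta_pos": [0.065,0.2,-0.05],"twist": 0.039}

```text
clock: 18.6
ee_pos: [0.518, -0.0597, 0.2187]
orientation: [3.14, 0.0, -0.088]
contact_force: [0.2, 0.5, -0.2]
opening: 0.0848
gripper_force: 0.0
```

Run:
```python
from h import *
im=bot.get_image("top"); m=cam("top"); cv2.imwrite("pics/raw_t3.png",im)
hsv=cv2.cvtColor(im,cv2.COLOR_BGR2HSV)
mk=((hsv[...,1]<30)&(hsv[...,2]>140)).astype(np.uint8)
mk[:60]=0
cs,_=cv2.findContours(mk,cv2.RETR_EXTERNAL,cv2.CHAIN_APPROX_NONE)
for c in cs:
    if cv2.contourArea(c)>120:
        r=cv2.minAreaRect(c); b=cv2.boxPoints(r); w=np.array([px2w(m,*p,.02)[:2] for p in b])
        print("px",np.round(r[0]),"area",cv2.contourArea(c),"c",w.mean(0).round(3),"sides",np.linalg.norm(w[0]-w[1]).round(3),np.linalg.norm(w[1]-w[2]).round(3),"corners",w.round(3).tolist())
```

```text
px [284. 370.] area 473.0 c [0.091 0.032] sides 0.169 0.048 corners [[0.091, 0.12], [0.137, -0.043], [0.091, -0.056], [0.045, 0.106]]
px [353. 364.] area 214.5 c [ 0.103 -0.158] sides 0.041 0.106 corners [[0.154, -0.133], [0.158, -0.175], [0.052, -0.183], [0.049, -0.142]]
px [ 10. 361.] area 675.5 c [0.132 0.772] sides 0.043 0.126 corners [[0.191, 0.806], [0.197, 0.763], [0.074, 0.739], [0.068, 0.781]]
px [ 14. 282.] area 854.0 c [0.345 0.767] sides 0.169 0.041 corners [[0.263, 0.795], [0.432, 0.779], [0.426, 0.738], [0.257, 0.755]]
px [149. 264.] area 1090.5 c [0.384 0.395] sides 0.142 0.063 corners [[0.319, 0.435], [0.459, 0.417], [0.449, 0.355], [0.309, 0.374]]
px [345. 192.] area 213.0 c [ 0.572 -0.154] sides 0.085 0.04 corners [[0.593, -0.112], [0.591, -0.197], [0.551, -0.195], [0.553, -0.111]]
px [196. 195.] area 1006.0 c [0.573 0.264] sides 0.059 0.141 corners [[0.644, 0.293], [0.643, 0.233], [0.502, 0.235], [0.503, 0.293]]
px [373. 197.] area 224.0 c [ 0.558 -0.233] sides 0.171 0.038 corners [[0.474, -0.208], [0.644, -0.221], [0.642, -0.259], [0.472, -0.245]]
px [437. 199.] area 146.0 c [ 0.546 -0.411] sides 0.263 0.009 corners [[0.416, -0.397], [0.678, -0.416], [0.677, -0.426], [0.415, -0.406]]
px [ 12. 140.] area 693.0 c [0.739 0.786] sides 0.065 0.089 corners [[0.785, 0.82], [0.783, 0.754], [0.694, 0.752], [0.696, 0.817]]
px [ 47. 140.] area 711.5 c [0.74  0.685] sides 0.068 0.089 corners [[0.786, 0.72], [0.784, 0.652], [0.695, 0.651], [0.696, 0.718]]
px [ 83. 139.] area 732.0 c [0.739 0.584] sides 0.068 0.092 corners [[0.786, 0.618], [0.785, 0.55], [0.693, 0.549], [0.694, 0.617]]
px [331. 123.] area 324.5 c [ 0.771 -0.122] sides 0.06 0.058 corners [[0.752, -0.085], [0.809, -0.106], [0.789, -0.16], [0.733, -0.139]]
px [248. 117.] area 338.5 c [0.792 0.116] sides 0.059 0.061 corners [[0.794, 0.158], [0.835, 0.116], [0.791, 0.074], [0.749, 0.116]]
```

Run:
```python
from h import *
m=cam("top")
w=np.array([px2w(m,*p,.005)[:2] for p in [(149,264)]]); print(w)
plan((0.47,0.17,0.2),-0.1)
```

```text
[[0.38326963 0.39983555]]
delta [-0.0689 -0.2279  0.0179] twist 0.0087 rows 5 ee [ 0.5178 -0.0631  0.2186]
```

Request:
step_arm:
  commands:
    - {"claw": 0.085,"delta_pos": [-0.069,-0.228,0.018],"twist": 0.009}
    - {"claw": 0.085,"delta_pos": [-0.069,-0.228,0.018],"twist": 0.009}
    - {"claw": 0.085,"delta_pos": [-0.069,-0.228,0.018],"twist": 0.009}
    - {"claw": 0.085,"delta_pos": [-0.069,-0.228,0.018],"twist": 0.009}
    - {"claw": 0.085,"delta_pos": [-0.069,-0.228,0.018],"twist": 0.009}

```text
clock: 19.15
ee_pos: [0.4663, 0.1821, 0.2006]
orientation: [-3.141, 0.001, -0.088]
contact_force: [0.7, -0.6, 0.8]
opening: 0.0851
gripper_force: 0.0
```

Request:
step_arm:
  commands:
    - {"claw": 0.085,"delta_pos": [-0.107,-0.215,0.05],"twist": 0.03}
    - {"claw": 0.085,"delta_pos": [-0.107,-0.215,0.05],"twist": 0.03}
    - {"claw": 0.085,"delta_pos": [-0.107,-0.215,0.05],"twist": 0.03}
    - {"claw": 0.085,"delta_pos": [-0.107,-0.215,0.05],"twist": 0.03}
    - {"claw": 0.085,"delta_pos": [-0.107,-0.215,0.05],"twist": 0.03}

```text
clock: 19.65
ee_pos: [0.3789, 0.4046, 0.1502]
orientation: [3.142, 0.001, -0.119]
contact_force: [0.4, -0.0, 0.1]
opening: 0.0849
gripper_force: 0.0
```

Request:
step_arm:
  commands:
    - {"claw": 0.085,"delta_pos": [0,0,0],"twist": 0}
    - {"claw": 0.085,"delta_pos": [0,0,0],"twist": 0}
    - {"claw": 0.085,"delta_pos": [0,0,0],"twist": 0}

```text
clock: 19.95
ee_pos: [0.3813, 0.4016, 0.1508]
orientation: [3.141, -0.0, -0.121]
contact_force: [0.2, -0.8, 0.3]
opening: 0.0849
gripper_force: 0.0
```

```bash
cat >> h.py <<'E'
def dots(im,m,mask=None):
    """find a plate by its four dark dots in a wrist picture -> pose candidates"""
    hsv=cv2.cvtColor(im,cv2.COLOR_BGR2HSV)
    wh=((hsv[...,1]<40)&(hsv[...,2]>95)).astype(np.uint8)
    cs,h=cv2.findContours(wh,cv2.RETR_CCOMP,cv2.CHAIN_APPROX_NONE)
    o=[]
    for c in cs:
        a=cv2.contourArea(c)
        if a>1500: print("white",np.round(cv2.minAreaRect(c),1).tolist() if 0 else cv2.boundingRect(c),a)
        if 20<a<400:
            (x,y),(w,hh),_=cv2.minAreaRect(c)
            if min(w,hh)>4 and max(w,hh)/min(w,hh)<1.7 and a/(w*hh)>.6: o.append((round(x,1),round(y,1),a))
    return o
def pnp(pts,m):
    K=np.array(m["intrinsics"]); ob=np.array([(.058,.018,0),(.058,-.018,0),(-.058,-.018,0),(-.058,.018,0)])
    A=rot(m)@np.diag([1,-1,-1])
    n,rs,ts,e=cv2.solvePnPGeneric(ob,np.array(pts,float),K,None,flags=cv2.SOLVEPNP_IPPE)
    for r,t,ee in zip(rs,ts,e):
        M=A@cv2.Rodrigues(r)[0]; p=A@t.ravel()+m["xyz"]; print("c",p.round(4),"yaw",np.arctan2(M[1,0],M[0,0]).round(3),"z",M[:,2].round(3),"err",ee)
E
python3 - <<'E'
from h import *
st()
im=bot.get_image("wrist"); m=cam("wrist"); cv2.imwrite("pics/raw_w11.png",im)
print(dots(im,m))
E
```

```text
{'clock': 19.95, 'ee_pos': [0.3813, 0.4016, 0.1508], 'orientation': [3.1406, -0.0, -0.1213], 'contact_force': [0.1749, -0.8288, 0.2749], 'opening': 0.0849, 'gripper_force': 0.0, 'q': [-0.3862, 0.3616, -0.5981, 1.6826, 0.219, 1.1658, -2.7333]}
white (215, 81, 99, 171) 12718.0
[]
```

Run:
```python
from h import *
im=cv2.imread("pics/raw_w11.png"); m=cam("wrist")
hsv=cv2.cvtColor(im,cv2.COLOR_BGR2HSV)
for lo in(95,130):
  wh=((hsv[...,1]<40)&(hsv[...,2]>lo)).astype(np.uint8)
  cs,_=cv2.findContours(wh,cv2.RETR_EXTERNAL,cv2.CHAIN_APPROX_NONE); c=max(cs,key=cv2.contourArea)
  print(lo,cv2.minAreaRect(c),cv2.approxPolyDP(cv2.convexHull(c),3,True).reshape(-1,2).tolist(), cv2.contourArea(c))
g=cv2.cvtColor(im,cv2.COLOR_BGR2GRAY)[70:260:6,205:325:4]
for r in g: print(' '.join('%3d'%v for v in r))
```

```text
95 ((263.28753662109375, 165.7601318359375), (97.98255157470703, 169.7056427001953), 1.080924153327942) [[285, 84], [306, 101], [313, 128], [294, 250], [230, 250], [215, 154], [217, 116], [227, 94], [256, 81]] 12718.0
130 ((265.0, 171.99996948242188), (73.99998474121094, 155.99996948242188), 0.0) [[302, 95], [294, 250], [231, 250], [228, 94]] 10710.0
 73  75  75  75  76  77  78  79  79  81  81  81  82  82  81  82  84  81  82  82  81  80  79  78  78  76  76  75  74  72
 74  76  76  78  77  79  81  81  82  83  84  85  85  87  86  86  87  86  85  85  84  84  81  81  81  79  77  76  75  75
 76  77  78  78  81  82  83  84  84  86  87  89  89  89  90  91  89  89  88  89  89  86  86  84  83  81  79  79  79  76
 77  79  80  82  84  85  86  87  88  90  91  93  92  94  95  94  95  94  93  92  92  90  89  87  86  84  82  81  79  78
 79  80  83  83  85  87 169 163 146 150 150 143 122 130 127 121 113 103 112 106 101  96  94  92  86  87  84  82  80  79
 80  81  84  84  87  90 232 230 232 229 229 228 227 227 226 226 222 230 226 223 220 222 222 223 219  89  87  84  83  81
 81  82  84  88  90  91 232
[... 2392 characters left out ...]
  90 106 220 221 218 217 222 218 217 217 210 217 215 211 211 213 215 212  87  86  83  82  80  78  78
 78  79  81  83  85  87 105 219 220 217 217 221 217 217 217 209 217 214 211 211 213 216 212  86  84  83  82  79  78  77
 78  78  81  82  84  86  93 219 219 125 128 221 217 216 216 209 217 214 204 125 134 215 213  84  83  81  79  79  77  76
 76  78  79  80  83  84  92 218 218 217 216 222 217 216 215 209 217 214 210 212 212 215 211  83  81  80  79  77  76  75
 76  77  78  79  80  82  84 146 146 174 174 179 175 175 174 193 200 197 194 195 197 200 191  81  80  78  77  76  76  74
 74  77  76  78  79  80  81  82  83  83  84  86  85  85  85  85  84  84  84  83  82  81  80  78  79  77  76  76  74  73
```

Run:
```python
from h import *
im=cv2.imread("pics/raw_w11.png"); m=cam("wrist"); g=cv2.cvtColor(im,cv2.COLOR_BGR2GRAY)
# dots by dark threshold inside plate rows
for (x0,x1,y0,y1) in((236,252,100,118),(280,298,100,122),(236,252,232,246),(274,292,232,246)):
    s=g[y0:y1,x0:x1]; w=np.clip(205.-s,0,None)**1; yy,xx=np.mgrid[y0:y1,x0:x1]; print((xx*w).sum()/w.sum(),(yy*w).sum()/w.sum(),end=' | ')
    globals().setdefault('P',[]).append(((xx*w).sum()/w.sum()+.5,(yy*w).sum()/w.sum()+.5))
print(); pnp([P[0],P[1],P[3],P[2]],m)
print([px2w(m,*p,.005)[:2].round(4).tolist() for p in P]); print(bot.get_state()["ee_pos"])
```

```text
242.72403633685244 109.77559538423766 | 286.86011585496675 110.44732889937782 | 242.92177242888403 238.42013129102844 | 281.6493972813542 238.79507566042574 | 
c [0.3858 0.3952 0.0051] yaw -0.135 z [ 0.    -0.002  1.   ] err [0.02333753]
c [0.3923 0.3943 0.0053] yaw -0.149 z [ 0.529 -0.029  0.848] err [1.6752163]
[[0.4457, 0.4052], [0.4408, 0.3695], [0.3306, 0.4208], [0.3259, 0.3851]]
[0.38175248 0.40125664 0.15105961]
```

The plate lies flat at (0.386, 0.395), yaw -0.135. The last grip only caught its top millimetre, so I'll go about 4 mm lower.

Request:
step_arm:
  commands:
    - {"claw": 0.085,"delta_pos": [0.0047,0.0056,0.03],"twist": 0.014}
    - {"claw": 0.085,"delta_pos": [0.0047,0.0056,0.07],"twist": 0.014}
    - {"claw": 0.085,"delta_pos": [0.0047,0.0056,0.1],"twist": 0.014}
    - {"claw": 0.085,"delta_pos": [0.0047,0.0056,0.1],"twist": 0.014}
    - {"claw": 0.085,"delta_pos": [0.0047,0.0056,0.1],"twist": 0.014}

```text
clock: 20.5
ee_pos: [0.3855, 0.3957, 0.0519]
orientation: [3.141, 0.0, -0.136]
contact_force: [-0.5, -0.8, 0.3]
opening: 0.0851
gripper_force: 0.0
```

Request:
step_arm:
  commands:
    - {"claw": 0.085,"delta_pos": [0,0,0],"twist": 0}
    - {"claw": 0.085,"delta_pos": [0,0,0],"twist": 0}
    - {"claw": 0.085,"delta_pos": [0,0,0],"twist": 0}

```text
clock: 20.8
ee_pos: [0.3854, 0.397, 0.0527]
orientation: [-3.14, -0.002, -0.134]
contact_force: [0.3, 0.3, 0.6]
opening: 0.0851
gripper_force: 0.0
```

Run:
```python
from h import *
plan((0.3858,0.3952,0.0135),-0.135)
```

```text
delta [0.0005 0.0018 0.0392] twist 0.0007 rows 1 ee [0.3854 0.397  0.0527]
```

Request:
step_arm:
  commands:
    - {"claw": 0.085,"delta_pos": [0,0.001,0.02],"twist": 0}
    - {"claw": 0.085,"delta_pos": [0,0.001,0.034],"twist": 0}
    - {"claw": 0.075,"delta_pos": [0,0.001,0.038],"twist": 0}
    - {"claw": 0.07,"delta_pos": [0,0.001,0.039],"twist": 0}
    - {"claw": 0.066,"delta_pos": [0,0.001,0.039],"twist": 0}
  squeeze: 50

```text
clock: 21.3
ee_pos: [0.3846, 0.3957, 0.0125]
orientation: [-3.141, -0.0, -0.134]
contact_force: [0.4, -0.0, 0.4]
opening: 0.0659
gripper_force: 0.0
```

Request:
step_arm:
  commands:
    - {"claw": 0.066,"delta_pos": [0,0,0.001],"twist": 0}
    - {"claw": 0.066,"delta_pos": [0,0,0.001],"twist": 0}
    - {"claw": 0.066,"delta_pos": [0,0,0.001],"twist": 0}

```text
clock: 21.6
ee_pos: [0.3848, 0.3956, 0.0116]
orientation: [-3.141, -0.0, -0.134]
contact_force: [0.3, 0.5, -0.0]
opening: 0.0663
gripper_force: 0.0
```

Request:
step_arm:
  commands:
    - {"claw": 0.066,"delta_pos": [0,0,0.0015],"twist": 0}
    - {"claw": 0.05,"delta_pos": [0,0,0.0015],"twist": 0}
    - {"claw": 0.05,"delta_pos": [0,0,0.0015],"twist": 0}
    - {"claw": 0.05,"delta_pos": [0,0,0.0015],"twist": 0}
    - {"claw": 0.05,"delta_pos": [0,0,0.0015],"twist": 0}
  squeeze: 80

```text
clock: 22.1
ee_pos: [0.3859, 0.3974, 0.0129]
orientation: [-3.138, -0.003, -0.134]
contact_force: [-3.0, -1.9, 23.3]
opening: 0.0571
gripper_force: 91.2
```

Request:
step_arm:
  commands:
    - {"claw": 0.05,"delta_pos": [0,0,0],"twist": 0}
    - {"claw": 0.05,"delta_pos": [0,0,0],"twist": 0}

```text
clock: 22.3
ee_pos: [0.3859, 0.3974, 0.0129]
orientation: [-3.138, -0.003, -0.134]
contact_force: [-3.9, -2.6, 23.0]
opening: 0.0568
gripper_force: 91.2
```

Request:
step_arm:
  commands:
    - {"claw": 0.05,"delta_pos": [0,0,-0.01],"twist": 0}
    - {"claw": 0.05,"delta_pos": [0,0,-0.03],"twist": 0}
    - {"claw": 0.05,"delta_pos": [0,0,-0.06],"twist": 0}
    - {"claw": 0.05,"delta_pos": [0,0,-0.1],"twist": 0}
    - {"claw": 0.05,"delta_pos": [0,0,-0.14],"twist": 0}

```text
clock: 22.8
ee_pos: [0.3841, 0.3948, 0.1507]
orientation: [3.141, 0.001, -0.134]
contact_force: [0.8, 0.6, -1.3]
opening: 0.0567
gripper_force: 85.2
```

Request:
step_arm:
  commands:
    - {"claw": 0.05,"delta_pos": [0,0,-0.02],"twist": 0}
    - {"claw": 0.05,"delta_pos": [0.03,0.03,-0.02],"twist": 0}
    - {"claw": 0.05,"delta_pos": [0.06,0.06,-0.02],"twist": 0}
    - {"claw": 0.05,"delta_pos": [0.09,0.09,-0.02],"twist": 0}
    - {"claw": 0.05,"delta_pos": [0.11,0.12,-0.02],"twist": 0}

```text
clock: 23.3
ee_pos: [0.479, 0.2594, 0.1696]
orientation: [3.141, -0.0, -0.136]
contact_force: [0.6, 0.2, -2.7]
opening: 0.0568
gripper_force: 85.2
```

Run:
```python
from h import *
st()
plan((0.52,0.05,0.17),-0.1)
```

```text
{'clock': 23.3, 'ee_pos': [0.479, 0.2594, 0.1696], 'orientation': [3.1413, -0.0001, -0.1357], 'contact_force': [0.6203, 0.1708, -2.6681], 'opening': 0.0568, 'gripper_force': 85.197, 'q': [-0.1193, 0.3103, -0.5276, 1.6866, 0.1667, 1.1897, -2.3949]}
delta [ 0.0689  0.202  -0.0003] twist -0.0357 rows 5 ee [0.479  0.2594 0.1696]
```

Request:
step_arm:
  commands:
    - {"claw": 0.05,"delta_pos": [0.014,0.04,0],"twist": 0}
    - {"claw": 0.05,"delta_pos": [0.028,0.08,0],"twist": 0}
    - {"claw": 0.05,"delta_pos": [0.042,0.12,0],"twist": -0.01}
    - {"claw": 0.05,"delta_pos": [0.056,0.16,0],"twist": -0.02}
    - {"claw": 0.05,"delta_pos": [0.069,0.2,0],"twist": -0.036}

```text
clock: 23.8
ee_pos: [0.519, 0.0526, 0.1697]
orientation: [-3.142, 0.0, -0.098]
contact_force: [1.2, -0.7, -1.0]
opening: 0.0569
gripper_force: 85.2
```

Run:
```python
from h import *
plan((0.54,-0.17,0.17),-0.08)
```

```text
delta [ 0.0426  0.2194 -0.0003] twist -0.0177 rows 5 ee [0.519  0.0526 0.1697]
```

Request:
step_arm:
  commands:
    - {"claw": 0.05,"delta_pos": [0.008,0.044,0],"twist": 0}
    - {"claw": 0.05,"delta_pos": [0.016,0.088,0],"twist": 0}
    - {"claw": 0.05,"delta_pos": [0.025,0.13,0],"twist": -0.01}
    - {"claw": 0.05,"delta_pos": [0.034,0.175,0],"twist": -0.018}
    - {"claw": 0.05,"delta_pos": [0.043,0.219,0],"twist": -0.018}

```text
clock: 24.3
ee_pos: [0.5401, -0.1696, 0.1697]
orientation: [-3.141, 0.0, -0.08]
contact_force: [0.9, 0.2, -0.8]
opening: 0.0567
gripper_force: 85.2
```

Run:
```python
from h import *
plan((0.541,-0.2246,0.12),-0.08)
```

```text
delta [0.0053 0.0547 0.0497] twist 0.0002 rows 2 ee [ 0.5401 -0.1696  0.1697]
```

Request:
step_arm:
  commands:
    - {"claw": 0.05,"delta_pos": [0.003,0.03,0.0],"twist": 0}
    - {"claw": 0.05,"delta_pos": [0.005,0.055,0.0],"twist": 0}
    - {"claw": 0.05,"delta_pos": [0.005,0.055,0.03],"twist": 0}
    - {"claw": 0.05,"delta_pos": [0.005,0.055,0.06],"twist": 0}
    - {"claw": 0.05,"delta_pos": [0.005,0.055,0.09],"twist": 0}

```text
clock: 24.8
ee_pos: [0.5408, -0.2232, 0.0786]
orientation: [-3.141, 0.0, -0.081]
contact_force: [0.2, 0.7, -1.3]
opening: 0.0569
gripper_force: 85.2
```

Request:
step_arm:
  commands:
    - {"claw": 0.05,"delta_pos": [0,0,0.02],"twist": 0}
    - {"claw": 0.05,"delta_pos": [0,0,0.04],"twist": 0}
    - {"claw": 0.05,"delta_pos": [0,0,0.05],"twist": 0}
    - {"claw": 0.05,"delta_pos": [0,0,0.053],"twist": 0}
    - {"claw": 0.05,"delta_pos": [0,0,0.053],"twist": 0}

```text
clock: 25.3
ee_pos: [0.5412, -0.223, 0.0269]
orientation: [-3.141, 0.0, -0.08]
contact_force: [-0.3, -0.8, -0.1]
opening: 0.0568
gripper_force: 85.2
```

Request:
step_arm:
  commands:
    - {"claw": 0.05,"delta_pos": [0,0,0.003],"twist": 0}
    - {"claw": 0.05,"delta_pos": [0,0,0.003],"twist": 0}
    - {"claw": 0.066,"delta_pos": [0,0,0.003],"twist": 0}
    - {"claw": 0.072,"delta_pos": [0,0,0.002],"twist": 0}
    - {"claw": 0.074,"delta_pos": [0,0,0.002],"twist": 0}

```text
clock: 25.8
ee_pos: [0.5415, -0.2232, 0.0253]
orientation: [3.141, -0.001, -0.08]
contact_force: [0.7, -0.4, -0.0]
opening: 0.0742
gripper_force: 0.0
```

Request:
step_arm:
  commands:
    - {"claw": 0.074,"delta_pos": [0,0,0],"twist": 0}
    - {"claw": 0.074,"delta_pos": [0,0,-0.03],"twist": 0}
    - {"claw": 0.074,"delta_pos": [0,0,-0.07],"twist": 0}
    - {"claw": 0.0,"delta_pos": [0,0,-0.12],"twist": 0}
    - {"claw": 0.0,"delta_pos": [0,0,-0.17],"twist": 0}

```text
clock: 26.3
ee_pos: [0.5406, -0.2228, 0.1963]
orientation: [-3.141, 0.001, -0.08]
contact_force: [1.8, -1.1, -0.4]
opening: 0.046
gripper_force: 0.0
```

Run:
```python
from h import *
plan((0.48,0.0,0.2),-0.03)
im=bot.get_image("wrist"); m=cam("wrist"); cv2.imwrite("pics/raw_w12.png",im); print(dots(im,m))
```

```text
delta [-0.0782 -0.2172 -0.0035] twist -0.05 rows 5 ee [ 0.5406 -0.2228  0.1963]
white (226, 95, 66, 143) 8628.5
white (363, 0, 149, 131) 13617.0
[]
```

Second plate is placed. Now I'll go back to the yellow rack for a1.

Request:
step_arm:
  commands:
    - {"claw": 0.0,"delta_pos": [-0.078,-0.217,0.0],"twist": -0.05}
    - {"claw": 0.0,"delta_pos": [-0.078,-0.217,0.0],"twist": -0.05}
    - {"claw": 0.0,"delta_pos": [-0.078,-0.217,0.0],"twist": -0.05}
    - {"claw": 0.0,"delta_pos": [-0.078,-0.217,0.0],"twist": -0.05}
    - {"claw": 0.0,"delta_pos": [-0.078,-0.217,0.0],"twist": -0.05}

```text
clock: 26.85
ee_pos: [0.4795, 0.0036, 0.1949]
orientation: [-3.141, -0.001, -0.026]
contact_force: [0.2, 1.1, 0.5]
opening: 0.0001
gripper_force: 0.0
```

Request:
step_arm:
  commands:
    - {"claw": 0.0,"delta_pos": [0.02,-0.245,0.03],"twist": -0.02}
    - {"claw": 0.0,"delta_pos": [0.02,-0.245,0.03],"twist": -0.02}
    - {"claw": 0.0,"delta_pos": [0.02,-0.245,0.03],"twist": -0.02}
    - {"claw": 0.0,"delta_pos": [0.02,-0.245,0.03],"twist": -0.02}
    - {"claw": 0.0,"delta_pos": [0.02,-0.245,0.03],"twist": -0.02}

```text
clock: 27.35
ee_pos: [0.5081, 0.2459, 0.1645]
orientation: [-3.141, -0.001, -0.01]
contact_force: [0.1, -0.6, 0.6]
opening: 0.0005
gripper_force: 0.0
```

Request:
step_arm:
  commands:
    - {"claw": 0.0,"delta_pos": [0,0,0],"twist": 0}
    - {"claw": 0.0,"delta_pos": [0,0,0],"twist": 0}
    - {"claw": 0.0,"delta_pos": [0,0,0],"twist": 0}
    - {"claw": 0.0,"delta_pos": [0,0,0],"twist": 0}

```text
clock: 27.75
ee_pos: [0.5087, 0.242, 0.1649]
orientation: [3.141, -0.001, -0.013]
contact_force: [-0.4, -0.2, -0.3]
opening: 0.0006
gripper_force: 0.0
```

Run:
```python
from h import *
im=bot.get_image("wrist"); m=cam("wrist"); cv2.imwrite("pics/raw_w13.png",im)
hsv=cv2.cvtColor(im,cv2.COLOR_BGR2HSV)
wh=((hsv[...,1]<30)&(hsv[...,2]>125)).astype(np.uint8)
ye=cv2.inRange(hsv,(22,140,100),(34,255,255))
for v in (60,100,160,190):
    u=np.flatnonzero(ye[v]); w=np.flatnonzero(wh[v,u[0]:u[-1]])+u[0]; print(v,[px2w(m,e,v,.074)[:2].round(4).tolist() for e in (u[0],u[-1]+1)],[px2w(m,e,v,.055)[:2].round(4).tolist() for e in (w[0],w[-1]+1)])
c=int(w.mean()); col=np.flatnonzero(wh[:240,c]); print(c,col[0],col[-1],px2w(m,c,col[-1]+1,.055)[:2])
plan((0.578,0.2535,0.092),-0.012)
```

```text
60 [[0.6066, 0.2975], [0.6056, 0.2131]] [[0.6077, 0.2843], [0.607, 0.2249]]
100 [[0.5827, 0.2974], [0.5817, 0.2137]] [[0.5818, 0.2849], [0.581, 0.2246]]
160 [[0.5433, 0.2978], [0.5423, 0.2139]] [[0.5389, 0.2851], [0.5382, 0.2257]]
190 [[0.5218, 0.2985], [0.5209, 0.219]] [[0.5155, 0.286], [0.5148, 0.2263]]
235 4 206 [0.50130183 0.25966554]
delta [ 0.0691 -0.0123  0.073 ] twist -0.0008 rows 3 ee [0.5087 0.2421 0.165 ]
```

Request:
step_arm:
  commands:
    - {"claw": 0.0,"delta_pos": [0.069,-0.0125,0.05],"twist": 0}
    - {"claw": 0.0,"delta_pos": [0.069,-0.0125,0.07],"twist": 0}
    - {"claw": 0.0,"delta_pos": [0.069,-0.0125,0.08],"twist": 0}
    - {"claw": 0.0,"delta_pos": [0.069,-0.0125,0.085],"twist": 0}
    - {"claw": 0.0,"delta_pos": [0.069,-0.0125,0.085],"twist": 0}

```text
clock: 28.3
ee_pos: [0.5767, 0.2555, 0.0804]
orientation: [-3.141, -0.0, -0.01]
contact_force: [-0.0, -0.5, 0.4]
opening: 0.0
gripper_force: 0.0
```

Request:
step_arm:
  commands:
    - {"claw": 0.0,"delta_pos": [0,0,0.002],"twist": 0}
    - {"claw": 0.0,"delta_pos": [0,0,0.004],"twist": 0}
    - {"claw": 0.0,"delta_pos": [0,0,0.005],"twist": 0}
    - {"claw": 0.0,"delta_pos": [0,0,0.005],"twist": 0}

```text
clock: 28.7
ee_pos: [0.5773, 0.2557, 0.0754]
orientation: [-3.141, -0.001, -0.01]
contact_force: [-0.5, -0.1, 0.8]
opening: 0.0001
gripper_force: 0.0
```

Request:
step_arm:
  commands:
    - {"claw": 0.0,"delta_pos": [0,0,0.002],"twist": 0}
    - {"claw": 0.0,"delta_pos": [0,0,0.004],"twist": 0}
    - {"claw": 0.0,"delta_pos": [0,0,0.004],"twist": 0}
    - {"claw": 0.0,"delta_pos": [0,0,0.004],"twist": 0}

```text
clock: 29.1
ee_pos: [0.578, 0.2561, 0.0722]
orientation: [-3.141, -0.002, -0.01]
contact_force: [-1.3, -0.7, 8.3]
opening: 0.0002
gripper_force: 4.3
```

Request:
step_arm:
  commands:
    - {"claw": 0.0,"delta_pos": [-0.008,0,0.0003],"twist": 0}
    - {"claw": 0.0,"delta_pos": [-0.018,0,0.0003],"twist": 0}
    - {"claw": 0.0,"delta_pos": [-0.028,0,0.0003],"twist": 0}
    - {"claw": 0.0,"delta_pos": [-0.036,0,0.0003],"twist": 0}
    - {"claw": 0.0,"delta_pos": [-0.042,0,0.0003],"twist": 0}

```text
clock: 29.6
ee_pos: [0.5364, 0.2568, 0.0721]
orientation: [-3.14, -0.004, -0.01]
contact_force: [1.5, -0.1, 7.8]
opening: 0.0001
gripper_force: 3.8
```

Request:
step_arm:
  commands:
    - {"claw": 0.0,"delta_pos": [-0.01,0,0.0],"twist": 0}
    - {"claw": 0.0,"delta_pos": [-0.02,0,0.0],"twist": 0}
    - {"claw": 0.0,"delta_pos": [-0.026,0,0.0],"twist": 0}
    - {"claw": 0.0,"delta_pos": [-0.028,0,0.0],"twist": 0}
    - {"claw": 0.0,"delta_pos": [-0.028,0,0.0],"twist": 0}

```text
clock: 30.1
ee_pos: [0.5082, 0.2572, 0.0721]
orientation: [-3.14, -0.003, -0.01]
contact_force: [-1.5, 0.1, 10.3]
opening: 0.0
gripper_force: 5.1
```

Request:
step_arm:
  commands:
    - {"claw": 0.0,"delta_pos": [0,0,-0.01],"twist": 0}
    - {"claw": 0.0,"delta_pos": [0,0,-0.03],"twist": 0}
    - {"claw": 0.085,"delta_pos": [-0.03,0,-0.07],"twist": 0}
    - {"claw": 0.085,"delta_pos": [-0.05,0,-0.07],"twist": 0}
    - {"claw": 0.085,"delta_pos": [-0.05,0,-0.07],"twist": 0}

```text
clock: 30.6
ee_pos: [0.4554, 0.258, 0.142]
orientation: [-3.141, -0.001, -0.007]
contact_force: [-0.3, -0.1, -0.1]
opening: 0.0434
gripper_force: 0.0
```

Request:
step_arm:
  commands:
    - {"claw": 0.085,"delta_pos": [0,0,0],"twist": 0}
    - {"claw": 0.085,"delta_pos": [0,0,0],"twist": 0}
    - {"claw": 0.085,"delta_pos": [0,0,0],"twist": 0}

```text
clock: 30.9
ee_pos: [0.4577, 0.2564, 0.1399]
orientation: [3.141, 0.001, -0.011]
contact_force: [0.3, -0.5, 0.2]
opening: 0.0847
gripper_force: 0.0
```

Run:
```python
from h import *
im=bot.get_image("wrist"); m=cam("wrist"); cv2.imwrite("pics/raw_w14.png",im); st()
hsv=cv2.cvtColor(im,cv2.COLOR_BGR2HSV)
wh=((hsv[...,1]<30)&(hsv[...,2]>125)).astype(np.uint8)
cs,_=cv2.findContours(wh,cv2.RETR_EXTERNAL,cv2.CHAIN_APPROX_NONE)
for c in cs:
    if cv2.contourArea(c)>1000:
        q=cv2.approxPolyDP(cv2.convexHull(c),3,True).reshape(-1,2); print(q.tolist(),[px2w(m,*p,.055)[:2].round(4).tolist() for p in q])
```

```text
{'clock': 30.95, 'ee_pos': [0.4576, 0.2565, 0.1399], 'orientation': [3.1415, 0.0009, -0.011], 'contact_force': [-0.4025, 0.2178, -0.3255], 'opening': 0.0848, 'gripper_force': 0.0, 'q': [-0.0762, 0.3076, -0.5872, 1.7713, 0.1869, 1.1195, -2.3056]}
[[206, 29], [307, 29], [297, 243], [214, 241]] [[0.5714, 0.2853], [0.5707, 0.2262], [0.4313, 0.2281], [0.4335, 0.2881]]
```

Plate a1 is level and overhangs by about 46 mm. Now to pinch it.

Request:
step_arm:
  commands:
    - {"claw": 0.085,"delta_pos": [0,-0.001,0.03],"twist": 0}
    - {"claw": 0.085,"delta_pos": [0,-0.001,0.06],"twist": 0}
    - {"claw": 0.085,"delta_pos": [0,-0.001,0.084],"twist": 0}
    - {"claw": 0.085,"delta_pos": [0,-0.001,0.084],"twist": 0}
    - {"claw": 0.085,"delta_pos": [0,-0.001,0.084],"twist": 0}

```text
clock: 31.45
ee_pos: [0.4572, 0.2579, 0.0565]
orientation: [-3.142, 0.001, -0.01]
contact_force: [-0.2, -0.8, -0.3]
opening: 0.0848
gripper_force: 0.0
```

Request:
step_arm:
  commands:
    - {"claw": 0.05,"delta_pos": [0,0,0],"twist": 0}
    - {"claw": 0.05,"delta_pos": [0,0,0],"twist": 0}
    - {"claw": 0.05,"delta_pos": [0,0,0],"twist": 0}
    - {"claw": 0.05,"delta_pos": [0,0,0],"twist": 0}
    - {"claw": 0.05,"delta_pos": [0,0,0],"twist": 0}
  squeeze: 80

```text
clock: 31.95
ee_pos: [0.4583, 0.2585, 0.0584]
orientation: [-3.14, -0.003, -0.01]
contact_force: [-0.8, -0.6, 6.6]
opening: 0.0572
gripper_force: 83.4
```

Request:
step_arm:
  commands:
    - {"claw": 0.05,"delta_pos": [0,0,-0.01],"twist": 0}
    - {"claw": 0.05,"delta_pos": [0,0,-0.03],"twist": 0}
    - {"claw": 0.05,"delta_pos": [0,0,-0.06],"twist": 0}
    - {"claw": 0.05,"delta_pos": [0,0,-0.1],"twist": 0}
    - {"claw": 0.05,"delta_pos": [0,0,-0.12],"twist": 0}

```text
clock: 32.45
ee_pos: [0.4581, 0.2588, 0.1808]
orientation: [-3.139, -0.004, -0.01]
contact_force: [0.7, -0.2, -0.3]
opening: 0.0575
gripper_force: 85.3
```

Run:
```python
from h import *
im=bot.get_image("wrist"); m=cam("wrist"); cv2.imwrite("pics/raw_w15.png",im)
hsv=cv2.cvtColor(im,cv2.COLOR_BGR2HSV)
wh=((hsv[...,1]<30)&(hsv[...,2]>125)).astype(np.uint8)
cs,_=cv2.findContours(wh,cv2.RETR_EXTERNAL,cv2.CHAIN_APPROX_NONE)
z=bot.get_state()["ee_pos"][2]-.003
for c in cs:
    if cv2.contourArea(c)>1000:
        q=cv2.approxPolyDP(cv2.convexHull(c),3,True).reshape(-1,2); print(q.tolist(),[px2w(m,*p,z)[:2].round(4).tolist() for p in q])
plan((0.49,0.05,0.175),-0.05)
```

```text
[[345, 0], [330, 193], [311, 320], [197, 321], [176, 0]] [[0.5696, 0.2274], [0.4984, 0.2284], [0.4341, 0.2337], [0.4339, 0.2886], [0.5702, 0.2867]]
delta [0.0328 0.2092 0.0077] twist 0.0402 rows 5 ee [0.4592 0.2594 0.1832]
```

Request:
step_arm:
  commands:
    - {"claw": 0.05,"delta_pos": [0.006,0.04,0.0],"twist": 0}
    - {"claw": 0.05,"delta_pos": [0.012,0.08,0.0],"twist": 0.01}
    - {"claw": 0.05,"delta_pos": [0.02,0.125,0.0],"twist": 0.02}
    - {"claw": 0.05,"delta_pos": [0.026,0.165,0.0],"twist": 0.03}
    - {"claw": 0.05,"delta_pos": [0.033,0.209,0.0],"twist": 0.04}

```text
clock: 33.0
ee_pos: [0.488, 0.0473, 0.1774]
orientation: [-3.141, -0.001, -0.05]
contact_force: [0.6, 0.2, -1.9]
opening: 0.0572
gripper_force: 85.3
```

Run:
```python
from h import *
plan((0.496,-0.16,0.18),-0.08)
```

```text
delta [ 0.0182  0.2067 -0.0027] twist 0.0305 rows 5 ee [0.488  0.0473 0.1774]
```

Request:
step_arm:
  commands:
    - {"claw": 0.05,"delta_pos": [0.004,0.04,0.0],"twist": 0}
    - {"claw": 0.05,"delta_pos": [0.008,0.08,0.0],"twist": 0.01}
    - {"claw": 0.05,"delta_pos": [0.012,0.12,0.0],"twist": 0.02}
    - {"claw": 0.05,"delta_pos": [0.016,0.165,0.0],"twist": 0.03}
    - {"claw": 0.05,"delta_pos": [0.018,0.207,0.0],"twist": 0.03}

```text
clock: 33.5
ee_pos: [0.4956, -0.1611, 0.1773]
orientation: [3.141, -0.001, -0.08]
contact_force: [0.9, -0.7, -1.5]
opening: 0.057
gripper_force: 85.3
```

Run:
```python
from h import *
plan((0.498,-0.2212,0.1),-0.08)
```

```text
delta [0.0071 0.0597 0.0774] twist -0.0005 rows 2 ee [ 0.4956 -0.1611  0.1773]
```

Request:
step_arm:
  commands:
    - {"claw": 0.05,"delta_pos": [0.004,0.03,0.0],"twist": 0}
    - {"claw": 0.05,"delta_pos": [0.007,0.06,0.0],"twist": 0}
    - {"claw": 0.05,"delta_pos": [0.007,0.06,0.03],"twist": 0}
    - {"claw": 0.05,"delta_pos": [0.007,0.06,0.06],"twist": 0}
    - {"claw": 0.05,"delta_pos": [0.007,0.06,0.09],"twist": 0}

```text
clock: 34.0
ee_pos: [0.498, -0.2198, 0.0863]
orientation: [3.142, -0.001, -0.081]
contact_force: [0.8, 0.1, -1.7]
opening: 0.0573
gripper_force: 85.3
```

Request:
step_arm:
  commands:
    - {"claw": 0.05,"delta_pos": [0,0,0.02],"twist": 0}
    - {"claw": 0.05,"delta_pos": [0,0,0.04],"twist": 0}
    - {"claw": 0.05,"delta_pos": [0,0,0.053],"twist": 0}
    - {"claw": 0.05,"delta_pos": [0,0,0.057],"twist": 0}
    - {"claw": 0.05,"delta_pos": [0,0,0.057],"twist": 0}

```text
clock: 34.5
ee_pos: [0.4979, -0.2195, 0.0295]
orientation: [-3.141, 0.0, -0.08]
contact_force: [-0.2, -0.3, -1.2]
opening: 0.0569
gripper_force: 85.3
```

Request:
step_arm:
  commands:
    - {"claw": 0.05,"delta_pos": [0,0,0.002],"twist": 0}
    - {"claw": 0.066,"delta_pos": [0,0,0.002],"twist": 0}
    - {"claw": 0.074,"delta_pos": [0,0,0.002],"twist": 0}
    - {"claw": 0.076,"delta_pos": [0,0,0.0],"twist": 0}
    - {"claw": 0.076,"delta_pos": [0,0,0.0],"twist": 0}

```text
clock: 35.0
ee_pos: [0.4983, -0.2196, 0.0301]
orientation: [3.141, -0.001, -0.08]
contact_force: [0.4, 0.1, -0.9]
opening: 0.0758
gripper_force: 0.0
```

Request:
step_arm:
  commands:
    - {"claw": 0.076,"delta_pos": [0,0,-0.03],"twist": 0}
    - {"claw": 0.076,"delta_pos": [0,0,-0.08],"twist": 0}
    - {"claw": 0.0,"delta_pos": [0,0,-0.13],"twist": 0}
    - {"claw": 0.0,"delta_pos": [0,0,-0.18],"twist": 0}
    - {"claw": 0.0,"delta_pos": [0,0,-0.23],"twist": 0}

```text
clock: 35.5
ee_pos: [0.4975, -0.2193, 0.2618]
orientation: [3.141, -0.001, -0.08]
contact_force: [0.2, -0.5, -0.4]
opening: 0.033
gripper_force: 0.0
```

Run:
```python
from h import *
a=cv2.resize(bot.get_image("wrist"),(400,300)); s=bot.get_image("scene"); t=bot.get_image("top")
cv2.imwrite("pics/raw_w16.png",a);cv2.imwrite("pics/raw_s16.png",s);cv2.imwrite("pics/raw_t16.png",t)
b=cv2.resize(s[90:290,60:380],(400,250)); top=cv2.resize(t[120:280,150:480],(800,388))
cv2.imwrite("pics/final.png",np.vstack([np.hstack([a[:210],b[40:250]]),top]))
plan((0.50,-0.22,0.28),-0.08)
```

```text
delta [ 0.0004 -0.0001 -0.0161] twist -0.0001 rows 1 ee [ 0.4998 -0.2201  0.2639]
```

View pics/final.png

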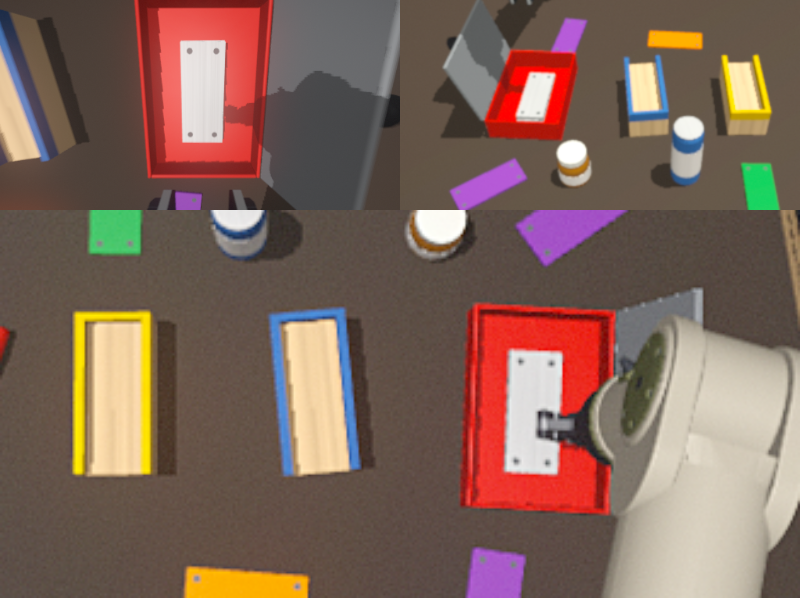

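All three plates are stacked flat in the box (wrist view 200,90) and both racks are empty. Next is the lid: I'll go over it, come down behind it and push it shut.

Request:
step_arm:
  commands:
    - {"claw": 0.0,"delta_pos": [0,0,-0.035],"twist": 0}
    - {"claw": 0.0,"delta_pos": [0,0.05,-0.035],"twist": 0}
    - {"claw": 0.0,"delta_pos": [0,0.1,-0.035],"twist": 0}
    - {"claw": 0.0,"delta_pos": [0,0.15,-0.035],"twist": 0}
    - {"claw": 0.0,"delta_pos": [0,0.198,-0.035],"twist": 0}

```text
clock: 36.15
ee_pos: [0.4811, -0.4188, 0.293]
orientation: [-3.141, 0.002, -0.08]
contact_force: [0.4, 0.7, -0.1]
opening: 0.0002
gripper_force: 0.0
```

Request:
step_arm:
  commands:
    - {"claw": 0.0,"delta_pos": [0,0,0.0],"twist": 0}
    - {"claw": 0.0,"delta_pos": [0,0,0.04],"twist": 0}
    - {"claw": 0.0,"delta_pos": [0,0,0.08],"twist": 0}
    - {"claw": 0.0,"delta_pos": [0,0,0.12],"twist": 0}
    - {"claw": 0.0,"delta_pos": [0,0,0.12],"twist": 0}

```text
clock: 36.65
ee_pos: [0.4786, -0.4142, 0.1665]
orientation: [-3.134, 0.011, -0.08]
contact_force: [-1.7, 0.2, -0.9]
opening: 0.0
gripper_force: 0.0
```

Request:
step_arm:
  commands:
    - {"claw": 0.0,"delta_pos": [0,-0.02,0],"twist": 0}
    - {"claw": 0.0,"delta_pos": [0,-0.04,0],"twist": 0}
    - {"claw": 0.0,"delta_pos": [0,-0.06,0],"twist": 0}
    - {"claw": 0.0,"delta_pos": [0,-0.075,0],"twist": 0}
    - {"claw": 0.0,"delta_pos": [0,-0.09,0],"twist": 0}

```text
clock: 37.15
ee_pos: [0.4899, -0.3269, 0.176]
orientation: [3.14, -0.002, -0.08]
contact_force: [1.2, -1.9, 1.1]
opening: 0.0003
gripper_force: 0.0
```

Request:
step_arm:
  commands:
    - {"claw": 0.0,"delta_pos": [0,-0.01,0],"twist": 0}
    - {"claw": 0.0,"delta_pos": [0,-0.02,0],"twist": 0}
    - {"claw": 0.0,"delta_pos": [0,-0.03,0],"twist": 0}
    - {"claw": 0.0,"delta_pos": [0,-0.04,0],"twist": 0}
    - {"claw": 0.0,"delta_pos": [0,-0.04,0],"twist": 0}

```text
clock: 37.65
ee_pos: [0.4929, -0.2853, 0.1743]
orientation: [-3.14, 0.0, -0.078]
contact_force: [-0.4, -0.2, -0.1]
opening: 0.0001
gripper_force: 0.0
```

```bash
cat >> h.py <<'E'
def boxc():
    s=bot.get_state(); d=np.array(s["ee_pos"][:2])-[.5407,-.2246]; c,n=np.cos(.08),np.sin(.08)
    print("Y(box x)",round(-n*d[0]-c*d[1],4),"box y",round(c*d[0]-n*d[1],4),"z",round(s["ee_pos"][2],4),"F",np.round(s["contact_force"],1))
def lid():
    m=cam("top"); im=bot.get_image("top"); cv2.imwrite("pics/raw_lid.png",im); hsv=cv2.cvtColor(im,cv2.COLOR_BGR2HSV)
    red=((hsv[...,0]<8)|(hsv[...,0]>172))&(hsv[...,1]>150)&(hsv[...,2]>80); red[:,:330]=0
    print("red px",int(red[130:270].sum()))
E
python3 - <<'E'
from h import *
boxc(); lid()
E
```

```text
Y(box x) 0.0644 box y -0.0428 z 0.1743 F [-0.4 -0.2 -0.1]
red px 3360
```

Request:
step_arm:
  commands:
    - {"claw": 0.0,"delta_pos": [0,-0.023,-0.003],"twist": 0}
    - {"claw": 0.0,"delta_pos": [0,-0.042,0.008],"twist": 0}
    - {"claw": 0.0,"delta_pos": [0,-0.057,0.019],"twist": 0}
    - {"claw": 0.0,"delta_pos": [0,-0.07,0.035],"twist": 0}
    - {"claw": 0.0,"delta_pos": [0,-0.08,0.054],"twist": 0}

```text
clock: 38.2
ee_pos: [0.4993, -0.2069, 0.12]
orientation: [3.142, -0.001, -0.08]
contact_force: [-0.2, -0.7, 1.4]
opening: 0.0
gripper_force: 0.6
```

Request:
step_arm:
  commands:
    - {"claw": 0.0,"delta_pos": [0,-0.005,0.012],"twist": 0}
    - {"claw": 0.0,"delta_pos": [0,-0.008,0.022],"twist": 0}
    - {"claw": 0.0,"delta_pos": [0,-0.01,0.03],"twist": 0}
    - {"claw": 0.0,"delta_pos": [0,-0.01,0.034],"twist": 0}
    - {"claw": 0.0,"delta_pos": [0,-0.01,0.034],"twist": 0}

```text
clock: 38.7
ee_pos: [0.4994, -0.198, 0.0859]
orientation: [-3.141, 0.001, -0.081]
contact_force: [-0.2, 1.0, 0.8]
opening: 0.0002
gripper_force: 0.0
```

Run:
```python
from h import *
boxc(); lid()
```

```text
Y(box x) -0.0232 box y -0.0433 z 0.0859 F [-0.2  1.   0.8]
red px 251
```

Request:
step_arm:
  commands:
    - {"claw": 0.0,"delta_pos": [0,0,0.003],"twist": 0}
    - {"claw": 0.0,"delta_pos": [0,0,0.005],"twist": 0}
    - {"claw": 0.0,"delta_pos": [0,0,0.007],"twist": 0}
    - {"claw": 0.0,"delta_pos": [0,0,0.008],"twist": 0}
    - {"claw": 0.0,"delta_pos": [0,0,0.008],"twist": 0}

```text
clock: 39.25
ee_pos: [0.5001, -0.1979, 0.0804]
orientation: [3.141, -0.001, -0.08]
contact_force: [-7.0, 2.4, 18.4]
opening: -0.0002
gripper_force: 9.0
```

The lid stops hard at 80 mm, which is its fully shut height. I'll back off and hand in.

Request:
step_arm:
  commands:
    - {"claw": 0.0,"delta_pos": [0,0,-0.01],"twist": 0}
    - {"claw": 0.0,"delta_pos": [0,-0.02,-0.05],"twist": 0}
    - {"claw": 0.0,"delta_pos": [0,-0.06,-0.09],"twist": 0}
    - {"claw": 0.0,"delta_pos": [0,-0.1,-0.12],"twist": 0}
    - {"claw": 0.0,"delta_pos": [0,-0.15,-0.13],"twist": 0}

```text
clock: 39.75
ee_pos: [0.5124, -0.0549, 0.2105]
orientation: [3.141, -0.005, -0.083]
contact_force: [1.5, -0.1, 0.3]
opening: -0.0002
gripper_force: 0.0
```

Request:
step_arm:
  commands:
    - {"claw": 0.0,"delta_pos": [0,-0.03,0],"twist": 0}
    - {"claw": 0.0,"delta_pos": [0,-0.03,0],"twist": 0}
    - {"claw": 0.0,"delta_pos": [0,-0.03,0],"twist": 0}
    - {"claw": 0.0,"delta_pos": [0,-0.03,0],"twist": 0}
    - {"claw": 0.0,"delta_pos": [0,-0.03,0],"twist": 0}

```text
clock: 40.25
ee_pos: [0.5134, -0.0265, 0.2064]
orientation: [3.141, 0.001, -0.083]
contact_force: [1.0, -0.3, -0.1]
opening: 0.0001
gripper_force: 0.0
```

Run:
```python
from h import *
boxc(); lid()
m=cam("top"); im=cv2.imread("pics/raw_lid.png"); hsv=cv2.cvtColor(im,cv2.COLOR_BGR2HSV)
g=((hsv[...,1]<40)&(hsv[...,2]>60)&(hsv[...,2]<200)).astype(np.uint8); g[:,:330]=0;g[:,420:]=0;g[:150]=0;g[255:]=0
c=max(cv2.findContours(g,0,1)[0],key=cv2.contourArea); b=cv2.boxPoints(cv2.minAreaRect(c)); print([px2w(m,*p,.063)[:2].round(3).tolist() for p in b])
```

```text
Y(box x) -0.1952 box y -0.0431 z 0.2064 F [ 1.  -0.3 -0.1]
red px 13
[[0.662, -0.109], [0.658, -0.312], [0.396, -0.299], [0.401, -0.1]]
```

```bash
python3 -c "
from plant import bot
print(bot.close_job())"
```

```text
the job is handed in; nothing more can be done
None
```

I packed all three plates that were present (one from the blue rack, two from the yellow) flat in a stack in the toolbox, shut the lid and handed the job in; one yellow-rack plate fell onto the counter and then slipped from the grip once before it went in, and no verdict was returned.

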